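Take the spatula out of the melting tank

ROBOT

A 7-joint arm with a two-finger parallel gripper is mounted at the origin on a cart in front of the work surface, level with it; the furniture and walls round the work are solid. World frame = base frame: x ahead of the robot, y to its left, z up, the work surface at z = 0. Lengths are in m, angles in rad, forces in N, time in s.
With the tool pointing down it reaches from about 0.35 to 0.9 m from the base axis. Payload 8.1 kg.
Tool frame: the origin (TCP) lies midway between the tips of the shut fingers; the grasp point (between the pads) lies r.grip_point_offset behind it (r.grip_point_offset is the distance from the TCP to the grasp point, in m); x points along the fingers, z is the direction in which the jaws open and shut, and the axes are right-handed (so a half turn about x gives the same grasp; the last joint's range is limited). The gripper opens to 92 mm and grips with 3 to 60 N. Pads are 19 mm wide; open, the fingers measure 130 mm over their backs; the gripper's body (75 mm by 190 mm) begins 47 mm behind the grasp point.
Start: joints at [-1.319, 0.434, 0.025, 1.573, -0.012, 1.134, -0.075], TCP at [0.217, 0.586, 0.204] pointing down, gripper open.
Joint ranges: [-2.62, 2.62], [-0.44, 2.09], [-1.27, 1.32], [0.08, 2.57], [-1.32, 4.46], [0.12, 2], [-2.74, 2.74]. Speed limits (rad/s): [2.22, 2.22, 3.01, 3.01, 3.14, 3.14, 3.14].

INTERFACE

Orientations are given as a unit quaternion [w, x, y, z].
In Python, from workcell import r gives the robot as it stands.
- The arm moves only by the tool jog_arm, never from a script. Its argument "series" is a list of rows, each an object of numbers: "dx", "dy", "dz": the shift along the tool's x, y, z in m; "ax", "ay", "az": the turn, a rotation vector about the tool's x, y, z in rad; "jaw": the opening, from 0 (shut) to 1 (fully open). In form: [{"dx": .., "dy": .., "dz": .., "ax": .., "ay": .., "az": .., "jaw": ..}, ...]. A call has 1 to 20 rows; each row is the pose to reach, as a shift and turn from the pose measured when the call began, along the tool's axes at that moment; what a row does not reach only later rows make up. A row lasts 1/12 s, in which the tool goes at most 41.7 mm and 7.16 degrees, less where a joint would pass 70% of its speed; a pose out of reach is approached as far as the arm can. A call with a gripper value outside its range is refused whole. The fingers move at their own pace and stop on an object; "newtons" is the grip in N (left out, the last holds). Time passes only in rows, so rows that repeat a pose let the fingers close. It gives the time, the measured TCP pose, the force and the opening at its end, in the units of the state.
- r.sense(): the state, without advancing time (a new reading comes with each control period).
- r.snapshot(name): name is "scene" or "top" or "wrist"; returns a dict with "image" (480x640x3 uint8, red, green, blue), "depth" (480x640 float32, m along the optical axis (not along the pixel's ray), 0 where there is no reading), "fx", "fy", "cx", "cy" (pixels), "k1" (the pictures are not rectified: a ray, as slopes to the right and down, at radius r is drawn at 1 + k1 r^2 times it, then the intrinsics apply), "origin" and "rotation" of the camera in the world. Camera axes: x right, y down, z forward; pixel columns grow to the right and rows downward; lengths in m; the calibration is good to about 2 mm. A picture is of the moment at which its call begins.
- r.sign_off(): hands the job in, once; it reports no verdict.
Trained networks look in the newest picture that a camera, given by its name, has taken for a name from the list of things; names that differ only in an ending like _2 or _b are one class to them, and where a whole thing is asked for, a point or a joint stands for the part that bears it (a point fixed in the world has none). Each returns a list of dicts, best first, with "confidence" (0 to 1); they miss things now and then, are a little off and sometimes report something else, mostly with a low value. They report only what shows in the picture. A call takes as long as a camera call. They do not tell look-alikes from the thing itself.
- r.look_for(target, camera): "point" ([x, y, z] in m, in world coordinates, good to about 4 mm: the middle of the surface that is visible of it).
- r.trace(target, camera): "region" (480x640 bool, what is visible of it).
The state is a dict: "t": time; "joint_pos": joint angles; "joint_velocities": joint speeds; "tau": joint torques, N m; "tcp_pos": TCP position; "ee_rot": TCP orientation; "force": force on the tool from outside, world axes, zero at the start; "torque": the same for the moment, N m; "gripper_width": finger opening in m.
Only numpy, scipy, OpenCV 4.12 (cv2) and the standard library are available. Lean on these libraries where they do the work, as an engineer would, in place of code of your own. Each camera call takes 0.05 s, during which the arm holds its last target.

TASK

A spatula has been left lying in the melting tank. Lift the lid off the tank's hatch and set it centred and level on the narrow wire rest, let go of it, then draw the spatula out through the hatch handle first, tilting it because it is longer than the opening, without forcing it against the edges. Finish while still holding the spatula still in the gripper, all of it about 5 cm clear above the hatch, with the end of its blade over the opening so that anything on it drops back into the tank; the lid stays on its rest, and the other things on the bench are left where they are.

Things in the scene. Friction and masses are not known exactly. Their poses are not given: they have to be found in the camera images.
- tank: fixed steel melting tank on a grey heated base, 196 (x) by 318 (y), 93 high. Origin on the bench under its middle; z up, long axis y; front face at -x with a brass tap standing 45 out. Pan inside: flat floor at z = 40, 180 (x) by 304 (y). A screwed-down cover, z 87 to 90, hides the pan except at the hatch in its +y (left) part
- hatch (a point): middle of the hatch opening at the top of its lip: (0, 65, 93) in the tank's frame, axes as the tank's. The opening is 140 (x) by 160 (y): in the tank's frame x from -70 to 70, y from -15 to 145; a 4 wide lip round it stands up to z = 93
- lid: loose recessed steel lid, 0.2 to 0.4 kg, covering the hatch at first: flange 160 (x) by 180 (y), 10 above the origin, lying on the hatch lip; below it a flat-bottomed shallow pan 128 (x) by 148 (y) that hangs loosely in the hatch. Origin: centre of the pan's flat underside; z up, axes along the tank's at first
- lid_grip (a point): middle of the lid's black bar handle, 42 above the lid's origin; the bar runs along the lid's y, 104 long, 14 wide (x), 16 high, 31 clear underneath but for two posts at y = -40 and 40
- lid_rest: fixed narrow steel wire rest on the bench to the right of the tank: two round rails of 8 along its y axis, 120 long, 70 apart (x = -35 and 35), their tops at z = 60. Origin on the bench under its middle; z up
- rest_top (a point): middle between the rails at the height of their tops, 60 above the rest's origin
- spatula: lilac spatula, 275 long, 50 to 80 g, flat on the tank's floor, hidden by the lid at first; within 0.1 rad of the tank's long axis, blade to its -y end under the cover, handle under the hatch. Origin: middle of its length, underside; x along it to the blade, z up. Handle x -138 to 21, 18 wide (y), 8 thick; blade x 21 to 138, 50 wide, 9 thick
- spatula_tip (a point): blade end of the spatula: (137, 0, 4) in its frame
- spatula_end (a point): handle end of the spatula: (-137, -1, 4) in its frame
- soap_bar_0: orange soap bar, 54x80x26, lying on the bench left of the tank (mm); leave alone; origin: centre of its underside
- soap_bar_1: second orange soap bar, 54x79x26, beside the first (mm); leave alone; origin: centre of its underside
- balm_tin_0: round metal tin, 74 across, 34 high, on the bench left of the tank (mm); leave alone; origin: centre of its underside
- balm_tin_2: second round metal tin, 74 across, 34 high (mm); leave alone; origin: centre of its underside
- tape_roll: roll of tape, 100 across, 25 high, lying flat left behind the tank (mm); leave alone; origin: centre of its underside
- stamp_0: turned wooden soap stamp, 36 across, 64 high, standing to the right of the lid rest (mm); leave alone; origin: centre of its underside
Mind the look-alikes: they are no part of the job. What is shaped like the lid_rest but turquoise is not meant.

How it is judged:
By the outcome, as a careful person would: the job done as asked, in the order asked, and still so for the second after the job is handed in, while the arm keeps its last pose, push and grip.
It also fails if it takes over 61 s, if anything falls off the work surface, if the arm or the gripper's body presses on something with over 40 N, if the wrist force passes 120 N, or if a joint passes its speed limit or range.

## Working session

There is one attempt and no reset: what is moved stays moved. The work goes in short steps, Python scripts to look and compute and a tool call to move; the robot and the scene stay as the last step left them, time stands still between calls to the robot, and variables do not carry over. Pictures are saved under pics/ and viewed, and the job is handed in when it is done.

Besides the shell and the picture viewer there is one more tool, called after "Emit:" by a JSON object that holds its "name" and its "arguments". jog_arm: Moves the arm, as the interface text tells. Its arguments: {"type":"object","properties":{"series":{"type":"array"},"newtons":{"type":"number"}},"required":["series"]}

```bash
ls; mkdir -p pics
python3 - <<'E'
from workcell import r
import cv2,numpy as np
print(r.sense(), r.grip_point_offset)
for n in ["scene","top","wrist"]:
    s=r.snapshot(n); cv2.imwrite(f"pics/{n}0.png",s["image"][:,:,::-1]); print(n,s["fx"],s["fy"],s["cx"],s["cy"],s["k1"],s["origin"],s["rotation"])
    for t in ["tank","lid","lid_grip","lid_rest","rest_top","hatch","stamp_0"]:
        print(t,[(np.round(d["point"],3).tolist(),round(d["confidence"],2)) for d in r.look_for(t,n)])
E
```

```text
pics
{'t': 0.0, 'joint_pos': array([-1.31859593,  0.43520637,  0.02495621,  1.57408504, -0.01158696,
        1.1339976 , -0.07510706]), 'joint_velocities': array([-0.00074384, -0.00029006, -0.00124097, -0.00026582, -0.00146316,
       -0.00019516, -0.0009185 ]), 'tau': array([-6.94363353e-04, -6.67840576e+01,  9.84433182e-01, -3.14451098e+01,
       -6.06385432e-02,  4.33255406e-02,  1.65786801e-04]), 'tcp_pos': array([0.21699048, 0.58554628, 0.20315979]), 'ee_rot': array([ 0.57998071, -0.40425514,  0.58081855,  0.40354674]), 'force': array([0.0056298 , 0.01158731, 0.4447826 ]), 'torque': array([ 0.02579773,  0.01379288, -0.02945535]), 'gripper_width': 0.09196794947428123} 0.0188
scene 608.0890557165231 608.0890557165231 315.94463390004324 235.8299941838758 0.056895272301432494 [-0.5623887  -1.14951784  0.929496  ] [-0.47286523  0.7957234  -0.32857533  0.18777913]
tank [([0.492, 0.048, 0.096], 0.61), ([0.449, -0.094, 0.076], 0.58)]
lid [([0.496, 0.047, 0.093], 0.86)]
lid_grip [([0.493, 0.048, 0.097], 0.89), ([0.643, 0.406, 0.018], 0.66)]
lid_rest [([0.63, -0.523, 0.056], 0.83), ([0.4
[... 254 characters left out ...]
 -0.037519315302536174 [ 0.30471653 -0.09254888  1.3084079 ] [ 0.06144842 -0.70356043  0.70638947 -0.04733623]
tank [([0.512, -0.083, 0.092], 0.98)]
lid [([0.502, 0.047, 0.087], 0.92)]
lid_grip [([0.5, 0.052, 0.085], 0.83)]
lid_rest [([0.447, -0.389, 0.037], 0.87), ([0.65, -0.538, 0.042], 0.81)]
rest_top [([0.65, -0.544, 0.042], 0.98), ([0.449, -0.389, 0.035], 0.56)]
hatch [([0.518, -0.087, 0.089], 0.6)]
stamp_0 [([0.427, -0.592, 0.05], 0.44)]
wrist 333.0088211729993 333.0088211729993 324.4902524596741 236.82961953698344 -0.025771509258824668 [0.14374664 0.61288459 0.38417993] [0.12059119 0.81207842 0.56471216 0.08418188]
tank []
lid []
lid_grip []
lid_rest []
rest_top []
hatch []
stamp_0 []
```

View pics/scene0.png

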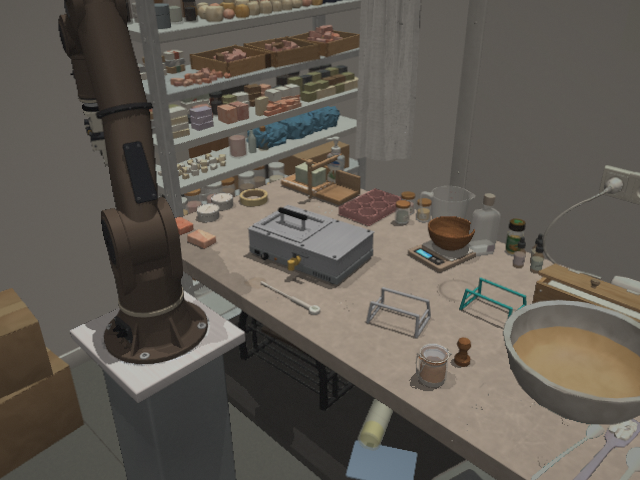

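View pics/top0.png

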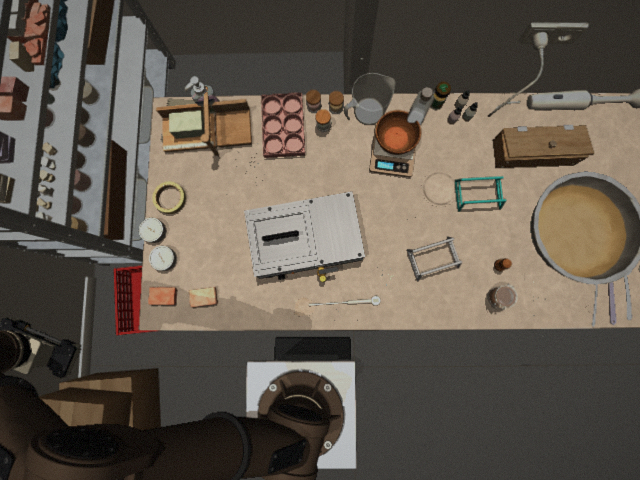

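The scene shows the tank at top-view (305,235) with the lid's black bar at (280,236), the grey rest at (435,258), and the turquoise look-alike rest at (480,192). A spoon at (345,302) and spatulas at (612,300) are not wanted. I choose the grey rest and will check it in a crop.

```bash
cat > h.py <<'E'
import numpy as np,cv2
from scipy.spatial.transform import Rotation as R
def q2R(q): q=np.asarray(q); return R.from_quat([q[1],q[2],q[3],q[0]]).as_matrix()
def cloud(s):
    H,W=s["depth"].shape
    u,v=np.meshgrid(np.arange(W),np.arange(H))
    K=np.array([[s["fx"],0,s["cx"]],[0,s["fy"],s["cy"]],[0,0,1]])
    xd=(u-s["cx"])/s["fx"]; yd=(v-s["cy"])/s["fy"]
    p=cv2.undistortPoints(np.stack([u.ravel(),v.ravel()],1).astype(np.float64)[:,None],K,np.array([s["k1"],0,0,0.]))[:,0].reshape(H,W,2)
    d=s["depth"]
    c=np.dstack([p[...,0]*d,p[...,1]*d,d])
    return c@q2R(s["rotation"]).T+np.array(s["origin"])
def rays(s,uv):
    K=np.array([[s["fx"],0,s["cx"]],[0,s["fy"],s["cy"]],[0,0,1]])
    p=cv2.undistortPoints(np.asarray(uv,float)[:,None],K,np.array([s["k1"],0,0,0.]))[:,0]
    return np.c_[p,np.ones(len(p))]@q2R(s["rotation"]).T
def at_z(s,uv,z):
    r=rays(s,uv);o=np.array(s["origin"]); return o+r*((z-o[2])/r[:,2])[:,None]
def proj(s,P):
    P=np.atleast_2d(P);c=(P-np.array(s["origin"]))@q2R(s["rotation"])
    x=c[:,0]/c[:,2];y=c[:,1]/c[:,2];k=1+s["k1"]*(x*x+y*y)
    return np.c_[x*k*s["fx"]+s["cx"],y*k*s["fy"]+s["cy"]]
E
python3 - <<'E'
from workcell import r
from h import *
s=r.snapshot("top");C=cloud(s);z=C[...,2]
import pickle;pickle.dump(s,open("top.pkl","wb"))
def box(m,n):
    P=C[m][:,:2]; 
    rc=cv2.minAreaRect((P*1000).astype(np.float32)); print(n,m.sum(),rc,np.median(C[m][:,2]), P.mean(0))
for n in ["tank","lid","lid_rest"]:
    for d in r.trace(n,"top"):
        m=d["region"]; print(n,d["confidence"]); 
        box(m&(z>.03),n); 
        hz=C[m][:,2]; print(np.percentile(hz,[5,25,50,75,95,99]))
m=r.trace("lid","top")
im=s["image"][:,:,::-1]
a=cv2.resize(im[180:290,235:375],None,fx=5,fy=5,interpolation=cv2.INTER_CUBIC);cv2.imwrite("pics/c1.png",a)
a=cv2.resize(im[160:300,390:530],None,fx=4,fy=4,interpolation=cv2.INTER_CUBIC);cv2.imwrite("pics/c2.png",a)
# dark bar
g=im.max(2); bar=(g<45); bar[:215]=0;bar[255:]=0;bar[:,:255]=0;bar[:,305:]=0
box(bar,"bar")
ys,xs=np.nonzero(bar); print(cv2.minAreaRect(np.c_[xs,ys].astype(np.float32)))
E
```

```text
tank 0.7
tank 4231 ((454.90191650390625, -24.4949951171875), (319.3782958984375, 317.8321838378906), 9.955269813537598) 0.09099242127802909 [ 0.51253745 -0.07209081]
[0.04093388 0.08885203 0.09093621 0.09265584 0.09517281 0.09714487]
tank 0.51
tank 3445 ((434.3632507324219, 33.291526794433594), (309.03173828125, 187.28506469726562), 12.928979873657227) 0.09055895154209015 [0.50100626 0.04965766]
[0.08392643 0.08690437 0.09055895 0.09643374 0.13000049 0.13615411]
lid_rest 0.97
lid_rest 350 ((409.6902160644531, -270.1751403808594), (90.53713989257812, 402.59820556640625), 17.90831184387207) 0.05864934964383106 [ 0.44897201 -0.39483262]
[0.00282699 0.0118417  0.03707131 0.05991988 0.06345213 0.06673648]
lid_rest 0.97
lid_rest 301 ((524.1832275390625, -333.2935791015625), (136.0194091796875, 637.176025390625), 30.302602767944336) 0.058410490574994256 [ 0.64747208 -0.53786967]
[-0.00066184  0.00553172  0.03162869  0.05871282  0.06361728  0.06527199]
lid_rest 0.23
lid_rest 95 ((428.2392883300781, -597.206787109375), (27.398794174194336, 27.941404342651367), 70.33248901367188) 0.06055044179536062 [ 0.42805399 -0.59549855]
[0.00907923 0.01686161 0.05225653 0.06110498 0.0670849  0.06819671]
bar 171 ((501.93157958984375, 46.90670394897461), (12.274974822998047, 98.61200714111328), 9.388339042663574) 0.13315706355938284 [0.50161389 0.04587686]
((280.5346984863281, 235.72540283203125), (5.245973110198975, 35.65740966796875), 81.25383758544922)
```

View pics/c1.png

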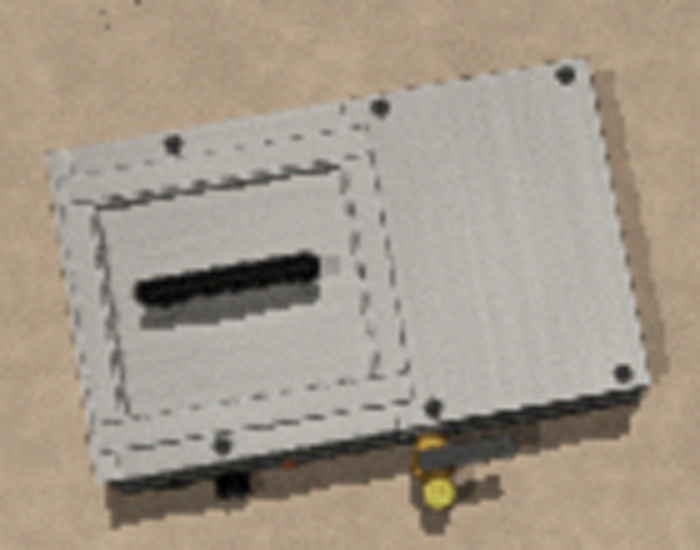

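View pics/c2.png

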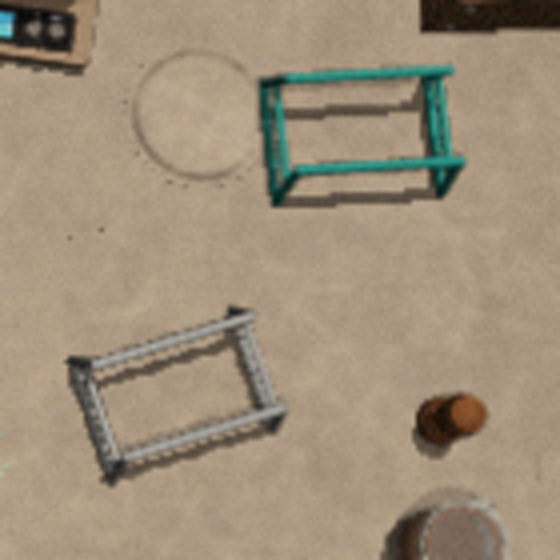

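Run:
```python
import pickle
from h import *
s=pickle.load(open("top.pkl","rb"));C=cloud(s);z=C[...,2]
# rest
sub=np.zeros(z.shape,bool);sub[232:285,402:468]=1
m=sub&(z>.05)&(z<.075); P=C[m]
rc=cv2.minAreaRect((P[:,:2]*1000).astype(np.float32));print("rest cloud",m.sum(),rc,P.mean(0))
ys,xs=np.nonzero(m);print(xs.min(),xs.max(),ys.min(),ys.max())
pc=np.array([[82,363],[250,318],[115,468],[285,408]])/4+[390,160]
E=at_z(s,pc,.056);print(E.round(4),E.mean(0));d=E[[0,2]]-E[[1,3]];print(np.degrees(np.arctan2(d[:,1],d[:,0])),np.linalg.norm(d,axis=1),np.linalg.norm(E[0]-E[2]),np.linalg.norm(E[1]-E[3]))
# tank
pc=np.array([[50,153],[588,60],[648,383],[100,482]])/5+[235,180]
T=at_z(s,pc,.09);print(T.round(4),T.mean(0));
for a,b in((0,1),(3,2),(0,3),(1,2)):
    d=T[a]-T[b];print(np.linalg.norm(d),np.degrees(np.arctan2(d[1],d[0])))
sub=np.zeros(z.shape,bool);sub[185:285,240:370]=1
m=sub&(z>.08)&(z<.1);m=cv2.morphologyEx(m.astype(np.uint8),cv2.MORPH_OPEN,np.ones((3,3)))>0
print("tank cloud",cv2.minAreaRect((C[m][:,:2]*1000).astype(np.float32)))
# bar ends in crop
pc=np.array([[135,292],[320,266]])/5+[235,180]
B=at_z(s,pc,.135);print("bar",B,B.mean(0),np.linalg.norm(B[0]-B[1]))
pc=np.array([[60,203],[372,152],[410,400],[100,452]])/5+[235,180]
L=at_z(s,pc,.095);print("lid",L,L.mean(0))
```

```text
rest cloud 242 ((450.7139587402344, -398.8775329589844), (78.31116485595703, 127.7679214477539), 16.529516220092773) [ 0.44985788 -0.39754411  0.06029013]
412 461 238 275
[[ 0.4674 -0.3232  0.056 ]
 [ 0.4998 -0.4468  0.056 ]
 [ 0.3911 -0.3445  0.056 ]
 [ 0.4338 -0.469   0.056 ]] [ 0.44800794 -0.39590027  0.056     ]
[104.68869198 108.91680706] [0.12777621 0.13166704] 0.07923034212568937 0.06967459392829424
[[ 0.5824  0.1556  0.09  ]
 [ 0.6352 -0.1557  0.09  ]
 [ 0.447  -0.187   0.09  ]
 [ 0.3923  0.1224  0.09  ]] [ 0.51421824 -0.01617805  0.09      ]
0.31566906260760136 99.62499008915071
0.31426103973607106 100.02982729010915
0.19295825755874466 9.886811447646439
0.19073652178864747 9.464544378503659
tank cloud ((503.2082214355469, -15.97576904296875), (220.90516662597656, 318.21734619140625), 10.070348739624023)
bar [[ 0.49349189  0.09733369  0.135     ]
 [ 0.50739064 -0.00455274  0.135     ]] [0.50044127 0.04639048 0.135     ] 0.10283005150524216
lid [[ 0.55186103  0.14801102  0.095     ]
 [ 0.58042684 -0.03100202  0.095     ]
 [ 0.43747585 -0.05272604  0.095     ]
 [ 0.40881686  0.12189362  0.095     ]] [0.49464515 0.04654415 0.095     ]
```

```bash
cat > plan.py <<'E'
from h import *
def plan(s,P,M):
    """jog numbers: from state s to tcp P, rotation M"""
    R0=q2R(s["ee_rot"]); d=R0.T@(np.asarray(P)-s["tcp_pos"]); a=R.from_matrix(R0.T@M).as_rotvec()
    return d.round(4),a.round(4)
def frame(xd,zd):
    x=np.array(xd,float);x/=np.linalg.norm(x);z=np.array(zd,float);z-=x*(z@x);z/=np.linalg.norm(z)
    return np.c_[x,np.cross(z,x),z]
E
python3 - <<'E'
from workcell import r
from plan import *
s=r.sense();print(q2R(s["ee_rot"]).round(3))
ps=np.radians(9.7)
for sg in(1,-1):
    M=frame([0,0,-1],[sg*np.cos(ps),sg*np.sin(ps),0])
    for P in([.217,.35,.25],[.501,.0465,.2]): print(sg,plan(s,P,M))
E
```

```text
[[ 0.    -0.938  0.348]
 [ 0.     0.348  0.938]
 [-1.    -0.     0.   ]]
1 (array([-0.0461, -0.0819, -0.2214]), array([1.0466, 0.    , 0.    ]))
1 (array([ 0.0039, -0.4536, -0.4073]), array([1.0466, 0.    , 0.    ]))
-1 (array([-0.0461, -0.0819, -0.2214]), array([-2.095, -0.   ,  0.   ]))
-1 (array([ 0.0039, -0.4536, -0.4073]), array([-2.095, -0.   ,  0.   ]))
```

Emit:
{"name": "jog_arm", "arguments": {"series": [{"dx": -0.02, "dy": -0.02, "dz": -0.06, "ax": 0.2, "jaw": 1}, {"dx": -0.04, "dy": -0.04, "dz": -0.11, "ax": 0.4}, {"dx": -0.046, "dy": -0.06, "dz": -0.16, "ax": 0.6}, {"dx": -0.046, "dy": -0.08, "dz": -0.22, "ax": 0.8}, {"dx": -0.046, "dy": -0.082, "dz": -0.221, "ax": 0.95}, {"dx": -0.046, "dy": -0.082, "dz": -0.221, "ax": 1.046}, {"dx": -0.02, "dy": -0.2, "dz": -0.28, "ax": 1.046}, {"dx": -0.02, "dy": -0.2, "dz": -0.28, "ax": 1.046}, {"dx": -0.02, "dy": -0.3, "dz": -0.33, "ax": 1.046}, {"dx": -0.02, "dy": -0.3, "dz": -0.33, "ax": 1.046}, {"dx": -0.02, "dy": -0.4, "dz": -0.38, "ax": 1.046}, {"dx": -0.02, "dy": -0.4, "dz": -0.38, "ax": 1.046}, {"dx": 0.004, "dy": -0.4535, "dz": -0.4075, "ax": 1.0466}, {"dx": 0.004, "dy": -0.4535, "dz": -0.4075, "ax": 1.0466}, {"dx": 0.004, "dy": -0.4535, "dz": -0.4075, "ax": 1.0466}, {"dx": 0.004, "dy": -0.4535, "dz": -0.4075, "ax": 1.0466}, {"dx": 0.004, "dy": -0.4535, "dz": -0.4075, "ax": 1.0466}]}}

```text
$.series[0]: bad value
```

Run:
```python
from workcell import r
from plan import *
s=r.sense();print(s["t"],s["joint_pos"].round(3),s["tcp_pos"],q2R(s["ee_rot"]).round(3),s["force"])
n=r.snapshot("wrist");cv2.imwrite("pics/w1.png",n["image"][:,:,::-1])
print(n["origin"],n["rotation"])
C=cloud(n);im=n["image"]
m=(im.max(2)<50)&(C[...,2]>.115)&(C[...,2]<.15)
m=cv2.morphologyEx(m.astype(np.uint8),cv2.MORPH_OPEN,np.ones((3,3)))
k,l,st,ce=cv2.connectedComponentsWithStats(m);i=1+np.argmax(st[1:,4]) ;mm=l==i
print(st[i],cv2.minAreaRect((C[mm][:,:2]*1000).astype(np.float32)),np.median(C[mm][:,2]))
print([(d["point"],d["confidence"]) for d in r.look_for("lid_grip","wrist")])
```

```text
1.45 [-1.319  0.435  0.025  1.573 -0.012  1.134 -0.075] [0.21716845 0.58607538 0.20393595] [[ 0.    -0.938  0.348]
 [ 0.     0.348  0.938]
 [-1.    -0.     0.   ]] [ 0.53358048 -0.84271454 -0.80959172]
[0.1437472  0.61288655 0.3841612 ] [0.120601   0.81207701 0.56471379 0.08417043]Traceback (most recent call last):
  File "<stdin>", line 9, in <module>
    return _wrapfunc(a, 'argmax', axis=axis, out=out, **kwds)
    return bound(*args, **kwds)
ValueError: attempt to get argmax of an empty sequence
```

View pics/w1.png

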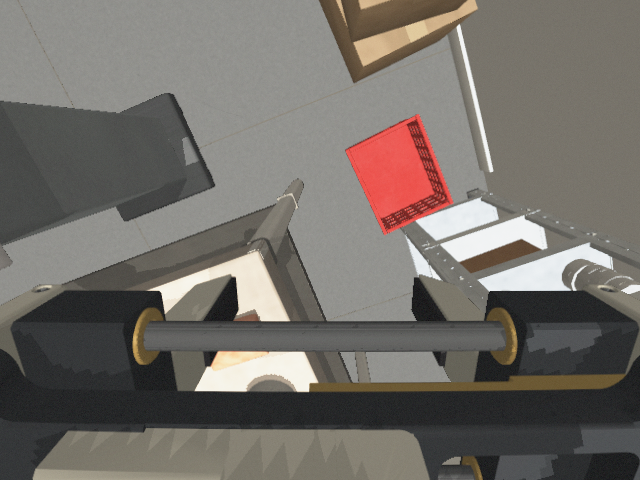

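The wrist view shows the bench corner, shelf and red crate, so the arm hasn't moved. The call was refused, so I'll give every field in each row.

Emit:
{"name": "jog_arm", "arguments": {"series": [{"dx": -0.02, "dy": -0.02, "dz": -0.06, "ax": 0.2, "ay": 0, "az": 0, "jaw": 1.0}, {"dx": -0.04, "dy": -0.04, "dz": -0.11, "ax": 0.4, "ay": 0, "az": 0, "jaw": 1.0}, {"dx": -0.046, "dy": -0.06, "dz": -0.16, "ax": 0.6, "ay": 0, "az": 0, "jaw": 1.0}, {"dx": -0.046, "dy": -0.082, "dz": -0.221, "ax": 0.8, "ay": 0, "az": 0, "jaw": 1.0}, {"dx": -0.046, "dy": -0.082, "dz": -0.221, "ax": 0.95, "ay": 0, "az": 0, "jaw": 1.0}, {"dx": -0.046, "dy": -0.082, "dz": -0.221, "ax": 1.046, "ay": 0, "az": 0, "jaw": 1.0}, {"dx": -0.02, "dy": -0.2, "dz": -0.28, "ax": 1.046, "ay": 0, "az": 0, "jaw": 1.0}, {"dx": -0.02, "dy": -0.2, "dz": -0.28, "ax": 1.046, "ay": 0, "az": 0, "jaw": 1.0}, {"dx": -0.02, "dy": -0.2, "dz": -0.28, "ax": 1.046, "ay": 0, "az": 0, "jaw": 1.0}, {"dx": 0.0, "dy": -0.4, "dz": -0.38, "ax": 1.046, "ay": 0, "az": 0, "jaw": 1.0}, {"dx": 0.0, "dy": -0.4, "dz": -0.38, "ax": 1.046, "ay": 0, "az": 0, "jaw": 1.0}, {"dx": 0.0, "dy": -0.4, "dz": -0.38, "ax": 1.046, "ay": 0, "az": 0, "jaw": 1.0}, {"dx": 0.004, "dy": -0.4535, "dz": -0.4075, "ax": 1.0466, "ay": 0, "az": 0, "jaw": 1.0}, {"dx": 0.004, "dy": -0.4535, "dz": -0.4075, "ax": 1.0466, "ay": 0, "az": 0, "jaw": 1.0}, {"dx": 0.004, "dy": -0.4535, "dz": -0.4075, "ax": 1.0466, "ay": 0, "az": 0, "jaw": 1.0}, {"dx": 0.004, "dy": -0.4535, "dz": -0.4075, "ax": 1.0466, "ay": 0, "az": 0, "jaw": 1.0}, {"dx": 0.004, "dy": -0.4535, "dz": -0.4075, "ax": 1.0466, "ay": 0, "az": 0, "jaw": 1.0}]}}

```text
t: 2.92
tcp_pos: [0.5049, 0.0393, 0.2001]
ee_rot: [0.706, -0.058, 0.704, 0.056]
force: [-0.3, -0.8, 0.4]
gripper_width: 0.0919
```

Run:
```python
from workcell import r
from plan import *
s=r.sense();print(s["t"],s["joint_pos"].round(3),s["tcp_pos"],q2R(s["ee_rot"]).round(3),s["force"])
n=r.snapshot("wrist");cv2.imwrite("pics/w2.png",n["image"][:,:,::-1])
C=cloud(n);im=n["image"]
print([(d["point"],d["confidence"]) for d in r.look_for("lid_grip","wrist")])
```

```text
2.9167 [-0.668  0.261  0.603  1.901 -0.168  1.027  0.168] [0.50493368 0.03931524 0.20007905] [[ 0.003 -0.161  0.987]
 [-0.003  0.987  0.161]
 [-1.    -0.004  0.003]] [-0.30155638 -0.76890701  0.42332713]
[([0.5031, 0.0573, 0.0873], 0.73)]
```

View pics/w2.png

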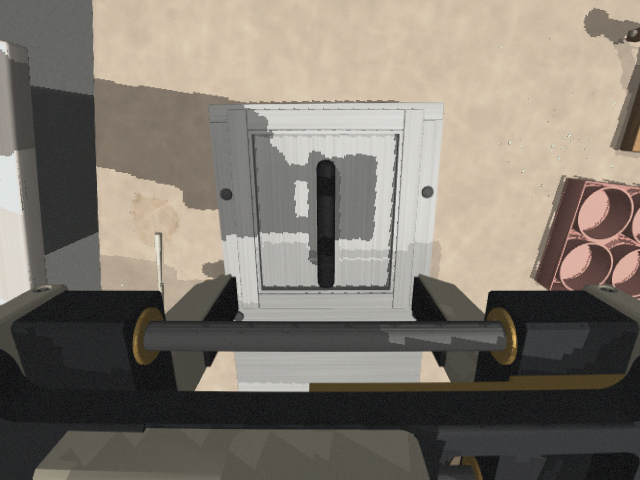

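The wrist view shows the bar running from (326,160) to (326,288), the lid pan around it, and the tank's left edge at row 103.

Run:
```python
from workcell import r
from plan import *
s=r.sense()
n=r.snapshot("wrist")
C=cloud(n);im=n["image"].astype(int)
a=cv2.resize(n["image"][90:310,190:460,::-1],None,fx=2.9,fy=2.7);cv2.imwrite("pics/w2c.png",a)
m=(im.max(2)<60); m[:150]=0;m[289:]=0;m[:,:308]=0;m[:,345:]=0
ys,xs=np.nonzero(m&(abs(np.arange(640)-326)<14)[None]);rc=cv2.minAreaRect(np.c_[xs,ys].astype(np.float32));print(rc)
print("z",np.median(C[170:280,322:330,2]))
B=at_z(n,[[326,160],[326,288]],.133);d=B[0]-B[1];print(B,B.mean(0),np.linalg.norm(d),np.degrees(np.arctan2(-d[0],d[1])))
T=at_z(n,[[210,105],[443,103]],.09);d=T[1]-T[0];print(T,np.linalg.norm(d),np.degrees(np.arctan2(d[1],d[0])))
c=T.mean(0);M=np.radians(9.7);ey=np.array([-np.sin(M),np.cos(M),0]);print("hatch from edge",c-ey*(.159-.065))
```

```text
((329.5, 228.0), (120.0, 17.0), 90.0)
z 0.13177333482567022
[[0.49305483 0.10506254 0.133     ]
 [0.5098459  0.00468642 0.133     ]] [0.50145036 0.05487448 0.133     ] 0.10177084553875561 9.496596369758446
[[0.39287307 0.1302743  0.09      ]
 [0.58031307 0.1629411  0.09      ]] 0.19026527108726496 9.88614103988945
hatch from edge [0.50243108 0.05395157 0.09      ]
```

View pics/w2c.png

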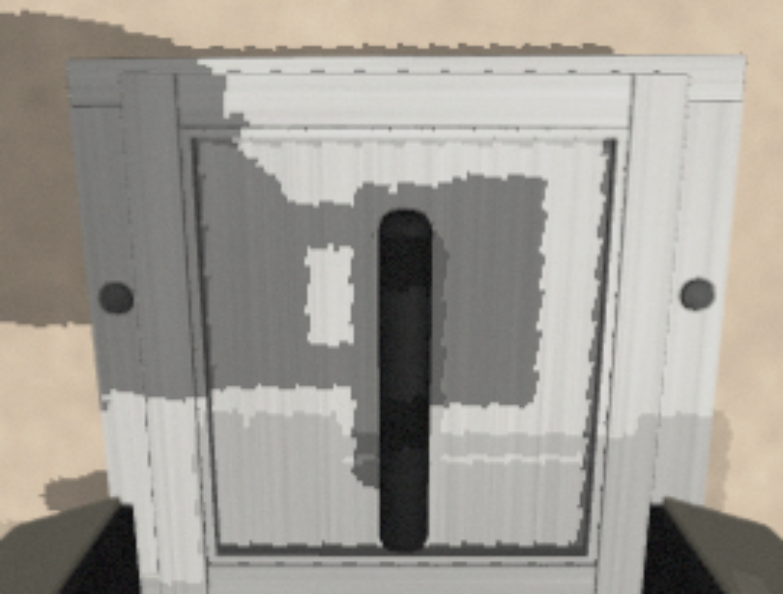

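Run:
```python
from workcell import r
from plan import *
s=r.sense();print(s["t"],s["tcp_pos"])
n=r.snapshot("wrist");print(n["origin"])
B=at_z(n,[[326,160],[326,288]],.133);print(B.mean(0))
cv2.imwrite("pics/w3.png",n["image"][90:310,190:460,::-1])
s=r.sense();print(s["t"],s["tcp_pos"])
M=q2R(n["rotation"]);R0=q2R(s["ee_rot"]);print((R0.T@M).round(3),R0.T@(np.array(n["origin"])-s["tcp_pos"]))
# project top cloud bar compare by depth
t=r.snapshot("top");C=cloud(t);g=t["image"].max(2);m=(g<45)&(C[...,2]>.115)&(C[...,2]<.15)
ys,xs=np.nonzero(m);print(xs.min(),xs.max(),ys.min(),ys.max(),len(xs))
cv2.imwrite("pics/t3.png",cv2.resize(t["image"][180:290,235:375,::-1],None,fx=5,fy=5))
sc=r.snapshot("scene");cv2.imwrite("pics/s3.png",cv2.resize(sc["image"][190:300,230:390,::-1],None,fx=5,fy=5))
import pickle;pickle.dump((t,sc,n),open("three.pkl","wb"))
```

```text
3.0667 [0.50072177 0.04602106 0.19969368]
[0.48835668 0.12334621 0.37990389]
[0.50047369 0.05667035 0.133     ]
3.1167 [0.50026793 0.04705302 0.19977752]
[[ 0.001 -0.292  0.957]
 [-0.003 -0.957 -0.292]
 [ 1.    -0.002 -0.001]] [-0.18008999  0.07729533  0.00103163]
9 639 0 419 353
```

View pics/w3.png

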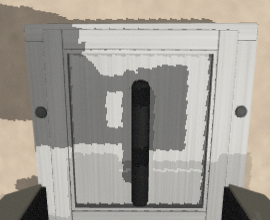

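View pics/s3.png

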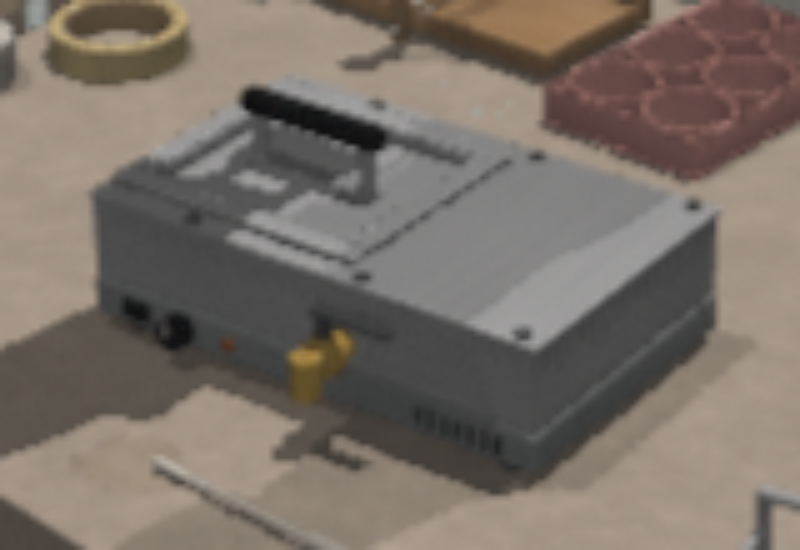

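Run:
```python
import pickle
from workcell import r
from plan import *
t,sc,n=pickle.load(open("three.pkl","rb"))
B=at_z(n,[[331,170],[330,297]],.133);d=B[0]-B[1];print(B,B.mean(0),np.linalg.norm(d),np.degrees(np.arctan2(-d[0],d[1])))
pc=np.array([[243,98],[385,137]])/5+[230,190]
print(at_z(sc,pc,.127),at_z(sc,pc,.127).mean(0))
h=.5*(B.mean(0)+[.5005,.0465,0])
s=r.sense();print(s["tcp_pos"])
M=frame([0,0,-1],[np.cos(.168),np.sin(.168),0]);print(plan(s,[.5005,.048,.105],M))
```

```text
[[ 0.49674965  0.100373    0.133     ]
 [ 0.51359925 -0.00092916  0.133     ]] [0.50517445 0.04972192 0.133     ] 0.10269389816122626 9.443556382776752
[[ 0.48766104  0.09222742  0.127     ]
 [ 0.51139246 -0.0050989   0.127     ]] [0.49952675 0.04356426 0.127     ]
[0.50009436 0.04783957 0.19998999]
(array([0.095 , 0.    , 0.0004]), array([ 0.0036, -0.0002, -0.0009]))
```

Emit:
{"name": "jog_arm", "arguments": {"series": [{"dx": 0.04, "dy": 0, "dz": 0.001, "ax": 0, "ay": 0, "az": 0, "jaw": 1.0}, {"dx": 0.075, "dy": 0, "dz": 0.001, "ax": 0, "ay": 0, "az": 0, "jaw": 1.0}, {"dx": 0.095, "dy": 0, "dz": 0.001, "ax": 0, "ay": 0, "az": 0, "jaw": 1.0}, {"dx": 0.095, "dy": 0, "dz": 0.001, "ax": 0, "ay": 0, "az": 0, "jaw": 1.0}, {"dx": 0.095, "dy": 0, "dz": 0.001, "ax": 0, "ay": 0, "az": 0, "jaw": 0.0}, {"dx": 0.095, "dy": 0, "dz": 0.001, "ax": 0, "ay": 0, "az": 0, "jaw": 0.0}, {"dx": 0.095, "dy": 0, "dz": 0.001, "ax": 0, "ay": 0, "az": 0, "jaw": 0.0}, {"dx": 0.095, "dy": 0, "dz": 0.001, "ax": 0, "ay": 0, "az": 0, "jaw": 0.0}, {"dx": 0.095, "dy": 0, "dz": 0.001, "ax": 0, "ay": 0, "az": 0, "jaw": 0.0}, {"dx": 0.095, "dy": 0, "dz": 0.001, "ax": 0, "ay": 0, "az": 0, "jaw": 0.0}, {"dx": 0.095, "dy": 0, "dz": 0.001, "ax": 0, "ay": 0, "az": 0, "jaw": 0.0}, {"dx": 0.095, "dy": 0, "dz": 0.001, "ax": 0, "ay": 0, "az": 0, "jaw": 0.0}], "newtons": 40}}

```text
t: 4.22
tcp_pos: [0.5011, 0.0481, 0.1052]
ee_rot: [0.704, -0.06, 0.705, 0.061]
force: [-0.2, -0.7, -0.0]
gripper_width: 0.0432
```

Emit:
{"name": "jog_arm", "arguments": {"series": [{"dx": 0, "dy": 0, "dz": 0, "ax": 0, "ay": 0, "az": 0, "jaw": 0.0}, {"dx": 0, "dy": 0, "dz": 0, "ax": 0, "ay": 0, "az": 0, "jaw": 0.0}, {"dx": 0, "dy": 0, "dz": 0, "ax": 0, "ay": 0, "az": 0, "jaw": 0.0}, {"dx": 0, "dy": 0, "dz": 0, "ax": 0, "ay": 0, "az": 0, "jaw": 0.0}, {"dx": 0, "dy": 0, "dz": 0, "ax": 0, "ay": 0, "az": 0, "jaw": 0.0}, {"dx": 0, "dy": 0, "dz": 0, "ax": 0, "ay": 0, "az": 0, "jaw": 0.0}, {"dx": 0, "dy": 0, "dz": 0, "ax": 0, "ay": 0, "az": 0, "jaw": 0.0}]}}

```text
t: 4.8
tcp_pos: [0.5013, 0.0481, 0.1052]
ee_rot: [0.705, -0.06, 0.704, 0.061]
force: [1.4, 0.2, -0.9]
gripper_width: 0.0131
```

Emit:
{"name": "jog_arm", "arguments": {"series": [{"dx": -0.01, "dy": 0, "dz": 0, "ax": 0, "ay": 0, "az": 0, "jaw": 0.0}, {"dx": -0.03, "dy": 0, "dz": 0, "ax": 0, "ay": 0, "az": 0, "jaw": 0.0}, {"dx": -0.06, "dy": 0, "dz": 0, "ax": 0, "ay": 0, "az": 0, "jaw": 0.0}, {"dx": -0.09, "dy": 0, "dz": 0, "ax": 0, "ay": 0, "az": 0, "jaw": 0.0}, {"dx": -0.1, "dy": 0, "dz": 0, "ax": 0, "ay": 0, "az": 0, "jaw": 0.0}, {"dx": -0.1, "dy": 0, "dz": 0, "ax": 0, "ay": 0, "az": 0, "jaw": 0.0}]}}

```text
t: 5.3
tcp_pos: [0.5026, 0.0481, 0.2078]
ee_rot: [0.706, -0.06, 0.703, 0.061]
force: [0.8, -0.0, -4.1]
gripper_width: 0.0133
```

Run:
```python
from workcell import r
from plan import *
s=r.sense();print(s["t"],s["tcp_pos"],s["force"],s["torque"],s["gripper_width"],s["joint_pos"].round(2))
n=r.snapshot("wrist");cv2.imwrite("pics/w4.png",n["image"][:,:,::-1])
a=r.snapshot("top");cv2.imwrite("pics/t4.png",cv2.resize(a["image"][160:300,230:480,::-1],None,fx=3.2,fy=3.2))
M=frame([0,0,-1],[np.cos(np.radians(16.5)),np.sin(np.radians(16.5)),0])
print(plan(s,[.4495,-.397,.2],M))
```

```text
5.3 [0.50264111 0.04814781 0.20776292] [ 0.7525808  -0.00447842 -4.05339523] [-0.11095149  0.01879877 -0.0046183 ] 0.013295715257588513 [-0.69  0.25  0.6   1.89 -0.16  1.04  0.16]
(array([ 0.0064, -0.4295, -0.1284]), array([-0.1164,  0.0049, -0.0015]))
```

View pics/w4.png

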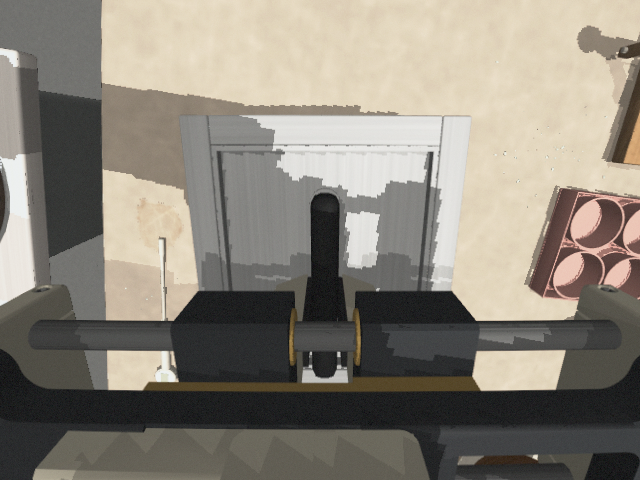

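View pics/t4.png

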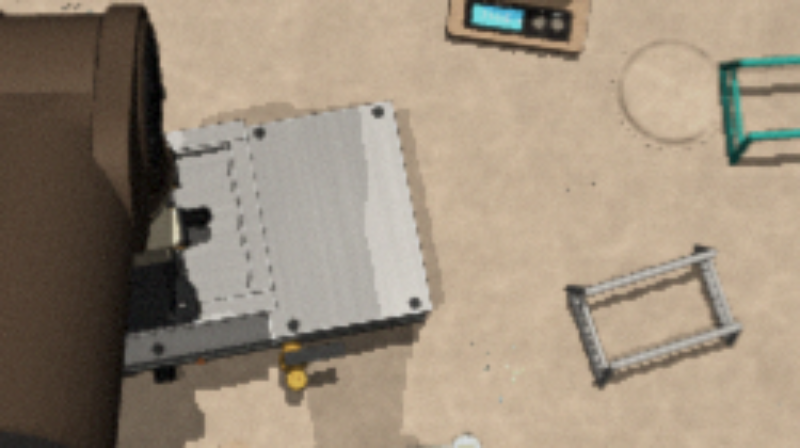

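The wrist view shows the lid held level below the gripper, with bar ends near (325,192) and (325,376). The top view shows the rest free at (653,315) in the crop.

Run:
```python
from workcell import r
from plan import *
s=r.sense();n=r.snapshot("wrist");C=cloud(n)
print(s["tcp_pos"],s["force"],s["torque"])
cv2.imwrite("pics/w4c.png",cv2.resize(n["image"][100:400,170:480,::-1],None,fx=2.5,fy=2))
B=at_z(n,[[325,192],[325,376]],s["tcp_pos"][2]+.028);R0=q2R(s["ee_rot"]);print((B-s["tcp_pos"])@R0)
print(C[200:290:15,325,2],C[160:290:20,250,2],C[160:290:20,400,2])
# plane of lid floor in tool frame
m=np.zeros((480,640),bool);m[160:285,235:300]=1;m[160:285,355:420]=1
P=(C[m]-s["tcp_pos"])@R0; A=np.c_[P[:,1:],np.ones(len(P))];print(np.linalg.lstsq(A,P[:,0],rcond=None)[0])
m=np.zeros((480,640),bool);m[120:140,200:450]=1
P=(C[m]-s["tcp_pos"])@R0;A=np.c_[P[:,1:],np.ones(len(P))];print(np.linalg.lstsq(A,P[:,0],rcond=None)[0],P.mean(0))
E=at_z(n,[[182,117],[470,116]],s["tcp_pos"][2]+.028-.05+.01);print((E-s["tcp_pos"])@R0)
```

```text
[0.50061232 0.04822607 0.20456767] [-0.55074713 -0.20198837 -3.14769125] [-0.07428414  0.06990339 -0.031212  ]
[[-0.0279291   0.05349021  0.00074526]
 [-0.02806413 -0.0479976   0.00072761]]
[0.23164946 0.23184939 0.23150675 0.23217742 0.23201183 0.23087449] [0.18478016 0.18445925 0.18556248 0.18458465 0.18402686 0.18453811
 0.18392961] [0.18422811 0.18357993 0.18491648 0.18498329 0.18444042 0.185149
 0.18522146]
[-0.06403918  0.00240515  0.02021822]
[ 0.2270845   0.00067012 -0.00876674] [0.00976999 0.0816278  0.00047523]
[[ 0.0121436   0.0884977  -0.07762972]
 [ 0.01209163  0.08892309  0.08020218]]
```

View pics/w4c.png

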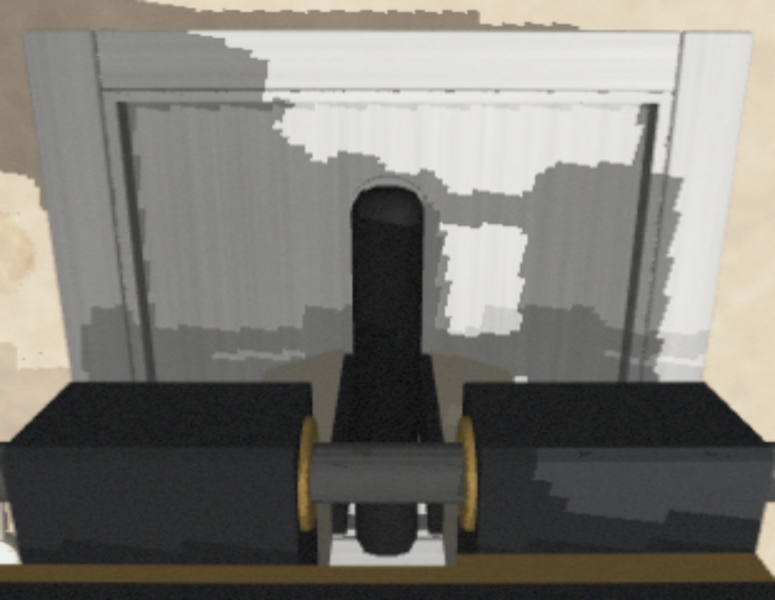

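Run:
```python
from workcell import r
from plan import *
import pickle
t,sc,n=pickle.load(open("three.pkl","rb"))
cv2.imwrite("pics/s5.png",cv2.resize(sc["image"][280:340,355:445,::-1],None,fx=8,fy=8,interpolation=cv2.INTER_CUBIC))
cv2.imwrite("pics/t5.png",cv2.resize(t["image"][230:285,400:470,::-1],None,fx=10,fy=10,interpolation=cv2.INTER_CUBIC))
```

```text
(no output)
```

View pics/s5.png

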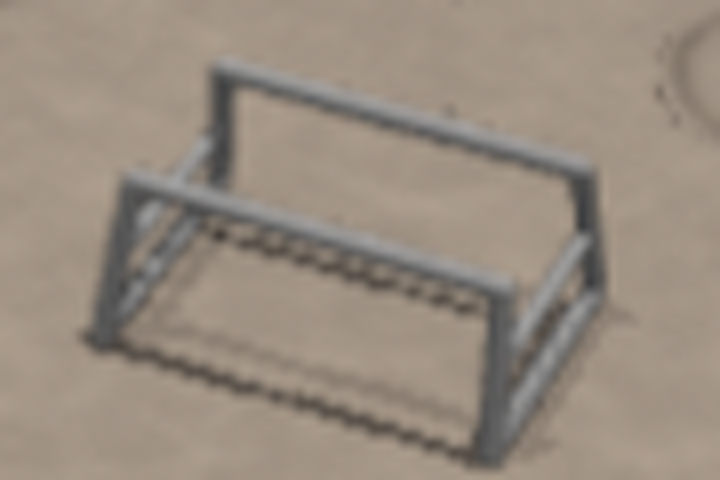

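View pics/t5.png

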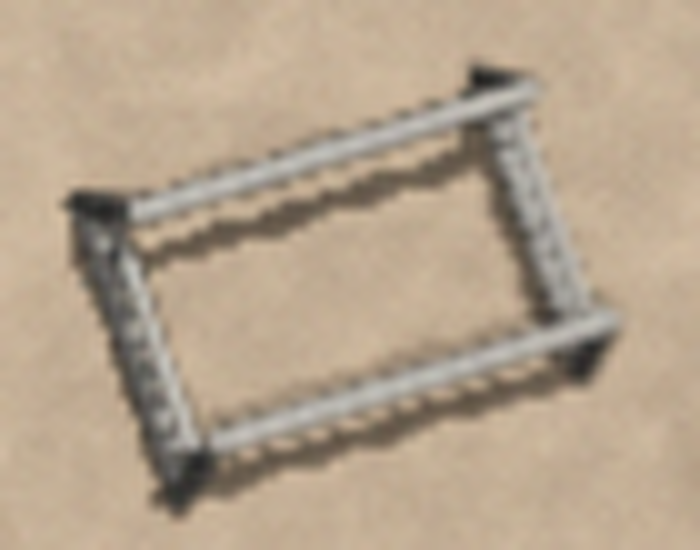

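The scene crop gives rail ends (215,68)-(595,168) and (125,180)-(512,290). The top crop gives (120,212)-(535,90) and (198,448)-(612,320).

Run:
```python
from workcell import r
from plan import *
import pickle
t,sc,n=pickle.load(open("three.pkl","rb"))
for c,pc in((sc,np.array([[215,68],[595,168],[125,180],[512,290]])/8+[355,280]),(t,np.array([[120,212],[535,90],[198,448],[612,320]])/10+[400,230])):
    E=at_z(c,pc-.5,.057);d=E[[0,2]]-E[[1,3]];print(E.round(4),E.mean(0),np.degrees(np.arctan2(d[:,1],d[:,0]))-90,np.linalg.norm(d,axis=1))
s=r.sense();print(s["tcp_pos"])
M=frame([0,0,-1],[np.cos(np.radians(16)),np.sin(np.radians(16)),0])
for y in(-.1,-.396):print(plan(s,[.4495,y,.2],M))
```

```text
[[ 0.4633 -0.3296  0.057 ]
 [ 0.5031 -0.4489  0.057 ]
 [ 0.3961 -0.35    0.057 ]
 [ 0.4343 -0.4692  0.057 ]] [ 0.44918276 -0.39940664  0.057     ] [18.4701843 17.748922 ] [0.12580675 0.12519873]
[[ 0.4674 -0.326   0.057 ]
 [ 0.5026 -0.4482  0.057 ]
 [ 0.3988 -0.3461  0.057 ]
 [ 0.4351 -0.4672  0.057 ]] [ 0.45096728 -0.39686876  0.057     ] [16.06342419 16.71143373] [0.12716256 0.12642042]
[0.50013505 0.04813125 0.20389718]
(array([ 0.0039, -0.1373, -0.0752]), array([-0.1074, -0.0017, -0.0011]))
(array([ 0.0037, -0.4289, -0.1258]), array([-0.1074, -0.0017, -0.0011]))
```

Emit:
{"name": "jog_arm", "arguments": {"series": [{"dx": 0.0, "dy": -0.02, "dz": -0.006, "ax": 0, "ay": 0, "az": 0, "jaw": 0.0}, {"dx": 0.0, "dy": -0.05, "dz": -0.015, "ax": -0.03, "ay": 0, "az": 0, "jaw": 0.0}, {"dx": 0.0, "dy": -0.085, "dz": -0.025, "ax": -0.06, "ay": 0, "az": 0, "jaw": 0.0}, {"dx": 0.0, "dy": -0.12, "dz": -0.035, "ax": -0.09, "ay": 0, "az": 0, "jaw": 0.0}, {"dx": 0.0, "dy": -0.155, "dz": -0.045, "ax": -0.12, "ay": 0, "az": 0, "jaw": 0.0}, {"dx": 0.0, "dy": -0.19, "dz": -0.055, "ax": -0.125, "ay": 0, "az": 0, "jaw": 0.0}, {"dx": 0.0, "dy": -0.225, "dz": -0.066, "ax": -0.125, "ay": 0, "az": 0, "jaw": 0.0}, {"dx": 0.0, "dy": -0.26, "dz": -0.076, "ax": -0.125, "ay": 0, "az": 0, "jaw": 0.0}, {"dx": 0.0, "dy": -0.295, "dz": -0.086, "ax": -0.125, "ay": 0, "az": 0, "jaw": 0.0}, {"dx": 0.0, "dy": -0.33, "dz": -0.097, "ax": -0.125, "ay": 0, "az": 0, "jaw": 0.0}, {"dx": 0.0, "dy": -0.365, "dz": -0.107, "ax": -0.125, "ay": 0, "az": 0, "jaw": 0.0}, {"dx": 0.0, "dy": -0.395, "dz": -0.116, "ax": -0.125, "ay": 0, "az": 0, "jaw": 0.0}, {"dx": 0.0, "dy": -0.415, "dz": -0.122, "ax": -0.125, "ay": 0, "az": 0, "jaw": 0.0}, {"dx": 0.0, "dy": -0.43, "dz": -0.125, "ax": -0.125, "ay": 0, "az": 0, "jaw": 0.0}, {"dx": 0.0, "dy": -0.43, "dz": -0.125, "ax": -0.125, "ay": 0, "az": 0, "jaw": 0.0}, {"dx": 0.0, "dy": -0.43, "dz": -0.125, "ax": -0.125, "ay": 0, "az": 0, "jaw": 0.0}, {"dx": 0.0, "dy": -0.43, "dz": -0.125, "ax": -0.125, "ay": 0, "az": 0, "jaw": 0.0}]}}

```text
t: 6.87
tcp_pos: [0.4501, -0.3956, 0.2021]
ee_rot: [0.698, -0.104, 0.701, 0.106]
force: [0.2, -0.2, -2.9]
gripper_width: 0.0131
```

Run:
```python
from workcell import r
from plan import *
s=r.sense();print(s["t"],s["tcp_pos"],s["force"],s["torque"],s["gripper_width"],s["joint_pos"].round(2))
a=np.radians(16.8)
M=frame([0,0,-1],[np.cos(a),np.sin(a),0])
print(plan(s,[.4502,-.397,.09],M))
n=r.snapshot("top");cv2.imwrite("pics/t6.png",n["image"][:,:,::-1])
n=r.snapshot("scene");cv2.imwrite("pics/s6.png",n["image"][:,:,::-1])
```

```text
6.8667 [ 0.45014458 -0.39563781  0.20206991] [ 0.19903784 -0.16209143 -2.92539948] [-0.10347181  0.00599497  0.01980136] 0.013093649541799562 [ 0.16  0.45  0.7   1.68 -0.31  1.13  1.23]
(array([ 0.1121, -0.0017,  0.    ]), array([ 0.004 , -0.0032, -0.0038]))
```

View pics/t6.png

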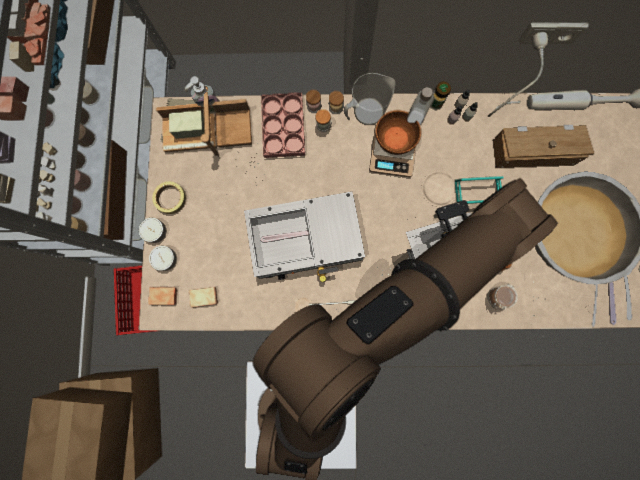

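View pics/s6.png

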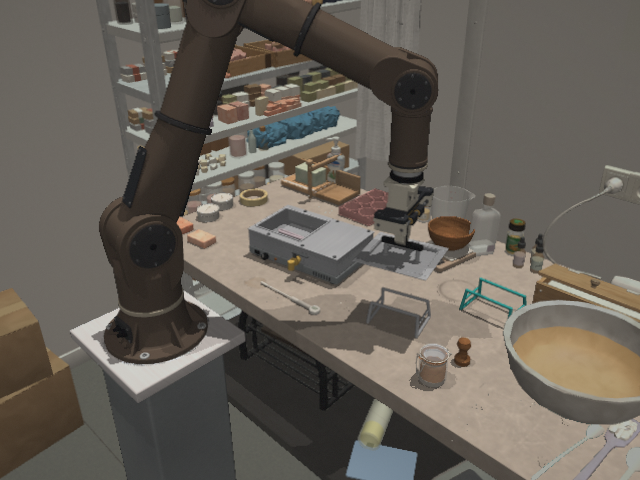

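The open tank now shows the lilac spatula handle at top (287,237). The lid hovers over the grey rest, so I'll lower it.

Emit:
{"name": "jog_arm", "arguments": {"series": [{"dx": 0.04, "dy": -0.001, "dz": 0, "ax": 0.004, "ay": -0.003, "az": -0.004, "jaw": 0.0}, {"dx": 0.075, "dy": -0.0015, "dz": 0, "ax": 0.004, "ay": -0.003, "az": -0.004, "jaw": 0.0}, {"dx": 0.098, "dy": -0.0015, "dz": 0, "ax": 0.004, "ay": -0.003, "az": -0.004, "jaw": 0.0}, {"dx": 0.108, "dy": -0.0015, "dz": 0, "ax": 0.004, "ay": -0.003, "az": -0.004, "jaw": 0.0}, {"dx": 0.112, "dy": -0.0015, "dz": 0, "ax": 0.004, "ay": -0.003, "az": -0.004, "jaw": 0.0}, {"dx": 0.115, "dy": -0.0015, "dz": 0, "ax": 0.004, "ay": -0.003, "az": -0.004, "jaw": 0.0}, {"dx": 0.117, "dy": -0.0015, "dz": 0, "ax": 0.004, "ay": -0.003, "az": -0.004, "jaw": 0.0}, {"dx": 0.118, "dy": -0.0015, "dz": 0, "ax": 0.004, "ay": -0.003, "az": -0.004, "jaw": 0.0}, {"dx": 0.118, "dy": -0.0015, "dz": 0, "ax": 0.004, "ay": -0.003, "az": -0.004, "jaw": 0.0}]}}

```text
t: 7.72
tcp_pos: [0.4514, -0.3971, 0.0859]
ee_rot: [0.7, -0.104, 0.699, 0.103]
force: [-0.5, 0.9, -3.2]
gripper_width: 0.0131
```

Run:
```python
from workcell import r
from plan import *
s=r.sense();print(s["t"],s["tcp_pos"],s["force"],s["torque"],s["gripper_width"])
n=r.snapshot("scene");cv2.imwrite("pics/s7.png",cv2.resize(n["image"][220:350,340:470,::-1],None,fx=5,fy=4.6))
```

```text
7.7167 [ 0.45137781 -0.39706545  0.08585591] [-0.46092936  0.89820274 -3.17639874] [-0.09264102  0.06484612  0.00018173] 0.013053794976058119
```

View pics/s7.png

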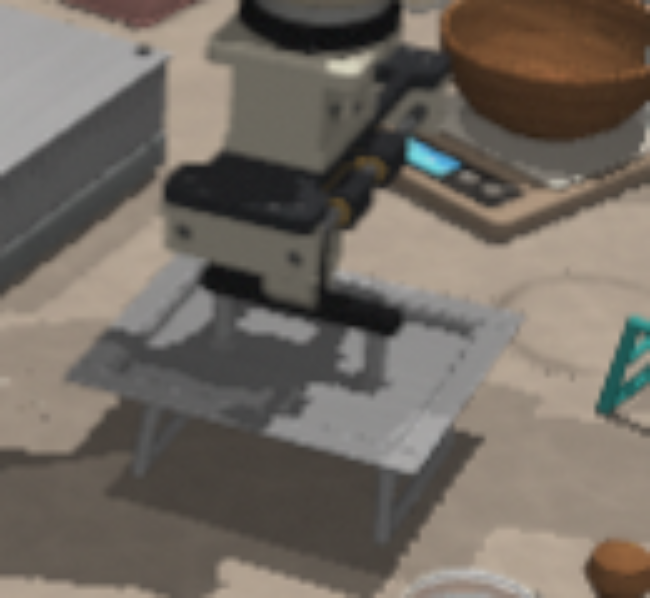

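Emit:
{"name": "jog_arm", "arguments": {"series": [{"dx": 0.001, "dy": 0, "dz": 0, "ax": 0, "ay": 0, "az": 0, "jaw": 0.0}, {"dx": 0.002, "dy": 0, "dz": 0, "ax": 0, "ay": 0, "az": 0, "jaw": 0.0}, {"dx": 0.003, "dy": 0, "dz": 0, "ax": 0, "ay": 0, "az": 0, "jaw": 0.0}, {"dx": 0.003, "dy": 0, "dz": 0, "ax": 0, "ay": 0, "az": 0, "jaw": 0.0}, {"dx": 0.003, "dy": 0, "dz": 0, "ax": 0, "ay": 0, "az": 0, "jaw": 0.0}]}}

```text
t: 8.18
tcp_pos: [0.4513, -0.3969, 0.0827]
ee_rot: [0.7, -0.104, 0.699, 0.103]
force: [-0.2, 0.2, -3.4]
gripper_width: 0.013
```

Emit:
{"name": "jog_arm", "arguments": {"series": [{"dx": 0.001, "dy": 0, "dz": 0, "ax": 0, "ay": 0, "az": 0, "jaw": 0.0}, {"dx": 0.002, "dy": 0, "dz": 0, "ax": 0, "ay": 0, "az": 0, "jaw": 0.0}, {"dx": 0.002, "dy": 0, "dz": 0, "ax": 0, "ay": 0, "az": 0, "jaw": 0.0}, {"dx": 0.002, "dy": 0, "dz": 0, "ax": 0, "ay": 0, "az": 0, "jaw": 0.0}]}}

```text
t: 8.52
tcp_pos: [0.4514, -0.3971, 0.0821]
ee_rot: [0.701, -0.104, 0.698, 0.103]
force: [-3.8, 4.4, 12.3]
gripper_width: 0.0132
```

Emit:
{"name": "jog_arm", "arguments": {"series": [{"dx": 0, "dy": 0, "dz": 0, "ax": 0, "ay": 0, "az": 0, "jaw": 0.0}, {"dx": 0, "dy": 0, "dz": 0, "ax": 0, "ay": 0, "az": 0, "jaw": 0.2}, {"dx": 0, "dy": 0, "dz": 0, "ax": 0, "ay": 0, "az": 0, "jaw": 0.5}, {"dx": 0, "dy": 0, "dz": 0, "ax": 0, "ay": 0, "az": 0, "jaw": 0.5}, {"dx": 0, "dy": 0, "dz": 0, "ax": 0, "ay": 0, "az": 0, "jaw": 0.5}, {"dx": 0, "dy": 0, "dz": 0, "ax": 0, "ay": 0, "az": 0, "jaw": 0.5}, {"dx": -0.03, "dy": 0, "dz": 0, "ax": 0, "ay": 0, "az": 0, "jaw": 0.5}, {"dx": -0.07, "dy": 0, "dz": 0, "ax": 0, "ay": 0, "az": 0, "jaw": 0.5}, {"dx": -0.11, "dy": 0, "dz": 0, "ax": 0, "ay": 0, "az": 0, "jaw": 0.6}, {"dx": -0.14, "dy": 0, "dz": 0, "ax": 0, "ay": 0, "az": 0, "jaw": 0.6}, {"dx": -0.14, "dy": 0, "dz": 0, "ax": 0, "ay": 0, "az": 0, "jaw": 0.6}]}}

```text
t: 9.43
tcp_pos: [0.4529, -0.3998, 0.2286]
ee_rot: [0.703, -0.107, 0.696, 0.1]
force: [1.0, -1.4, -1.0]
gripper_width: 0.0544
```

Run:
```python
from workcell import r
from plan import *
s=r.sense();print(s["t"],s["tcp_pos"],s["force"],s["gripper_width"])
n=r.snapshot("scene");cv2.imwrite("pics/s8.png",cv2.resize(n["image"][220:350,340:470,::-1],None,fx=5,fy=4.6))
n=r.snapshot("wrist");cv2.imwrite("pics/w8.png",n["image"][:,:,::-1])
n=r.snapshot("top");cv2.imwrite("pics/t8.png",cv2.resize(n["image"][180:290,235:375,::-1],None,fx=5,fy=5,interpolation=cv2.INTER_CUBIC))
import pickle;pickle.dump(n,open("top8.pkl","wb"))
for d in r.look_for("spatula","top")+r.look_for("spatula_end","top"):print(d)
```

```text
9.4333 [ 0.45287933 -0.3998398   0.2286416 ] [ 1.01151761 -1.40845961 -1.02810304] 0.05441288832294362
{'point': [0.5144, 0.0498, 0.0468], 'confidence': 0.63}
{'point': [0.5143, 0.0476, 0.0498], 'confidence': 0.5}
```

View pics/s8.png

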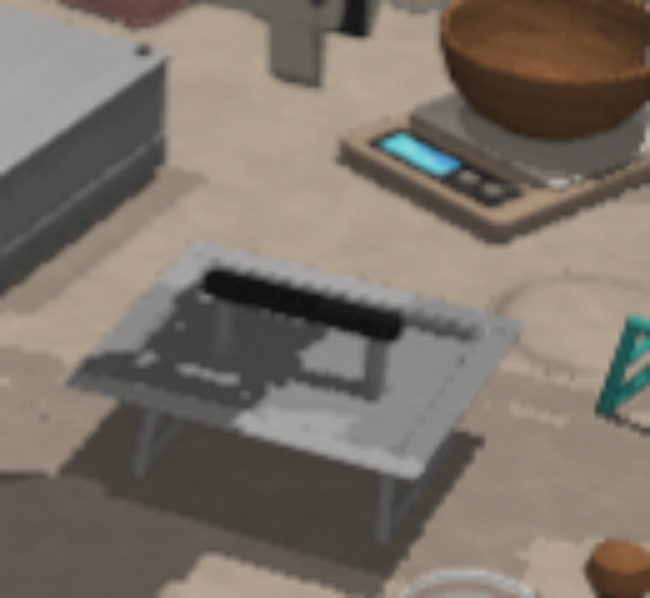

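View pics/w8.png

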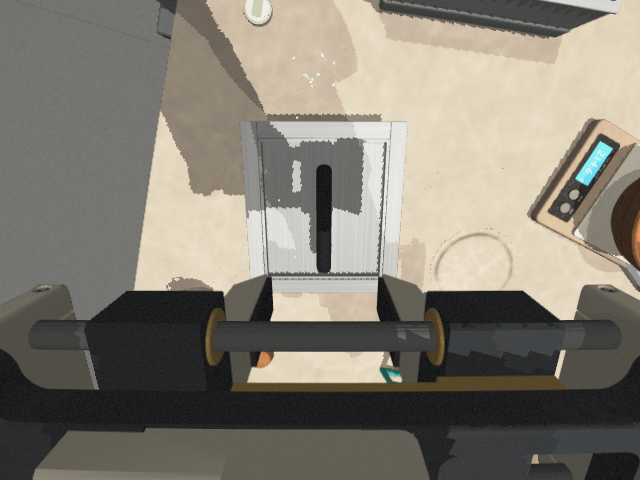

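View pics/t8.png

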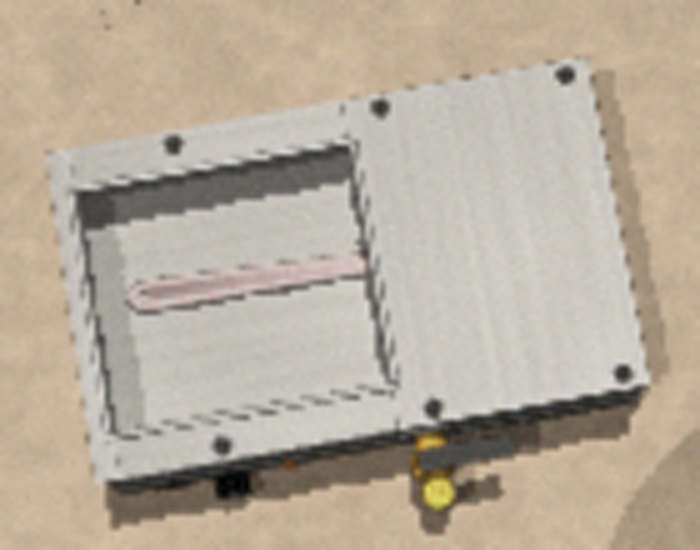

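The scene view shows the lid level on the grey rest, and the wrist view shows it free of the jaws. The top crop shows the lilac handle from its end at (130,298) to (365,263) at the cover edge.

Run:
```python
from workcell import r
from plan import *
import pickle
n=pickle.load(open("top8.pkl","rb"))
H=at_z(n,np.array([[130,298],[365,263]])/5+[235,180]-.5,.048);d=H[0]-H[1];print(H,np.degrees(np.arctan2(d[1],d[0]))-90)
u=d/np.linalg.norm(d);print("blade tip",H[0]-.275*u)
w=r.snapshot("wrist");C=cloud(w)
P=C[200:270:,270:310].reshape(-1,3);P2=C[200:270,340:375].reshape(-1,3);P=np.r_[P,P2]
A=np.c_[P[:,:2],np.ones(len(P))];print("lid plane",np.linalg.lstsq(A,P[:,2],rcond=None)[0],P.mean(0))
B=at_z(w,[[324,166],[324,272]],.110);print("bar",B.mean(0))
E_=at_z(w,[[242,122],[406,122],[250,290],[399,291]],.07);print(E_,E_.mean(0))
s=r.sense();print(s["tcp_pos"])
a=np.radians(9)
M=frame([0,0,-1],[np.cos(a),np.sin(a),0])
print(plan(s,[.51,.0,.25],M))
```

```text
[[ 0.50541885  0.1158247   0.048     ]
 [ 0.5255635  -0.02315211  0.048     ]] 8.247564628287051
blade tip [ 0.54486776 -0.15633111  0.048     ]
lid plane [-0.08662282  0.29610566  0.22711275] [ 0.45403431 -0.41832999  0.06391313]
bar [ 0.44939848 -0.39221894  0.11      ]
[[ 0.3502252  -0.33162622  0.07      ]
 [ 0.49843891 -0.28677508  0.07      ]
 [ 0.39718292 -0.49932624  0.07      ]
 [ 0.5537044  -0.45333042  0.07      ]] [ 0.44988786 -0.39276449  0.07      ]
[ 0.45044521 -0.39623255  0.22069065]
(array([-0.0292,  0.3619,  0.172 ]), array([0.1372, 0.0014, 0.0002]))
```

Run:
```python
from workcell import r
from plan import *
w=r.snapshot("wrist");C=cloud(w)
print(C[150:280:15,285].round(3));print(C[150:280:15,365,2].round(3)); print(C[230,255:400:12,2].round(3))
for nm in("scene",):
    t=r.snapshot(nm);C=cloud(t)
    c=np.hypot(C[...,0]-.45,C[...,1]+.397)
    m=(c<.085)&(C[...,2]<.075)&(C[...,2]>.05);P=C[m];A=np.c_[P[:,:2],np.ones(len(P))];print(nm,m.sum(),np.linalg.lstsq(A,P[:,2],rcond=None)[0],np.median(P[:,2]),C[c<.085][:,2].min())
s=r.sense();print(s["tcp_pos"],s["t"])
```

```text
[[ 0.395 -0.345  0.062]
 [ 0.399 -0.359  0.062]
 [ 0.403 -0.374  0.062]
 [ 0.407 -0.388  0.063]
 [ 0.41  -0.404  0.062]
 [ 0.415 -0.419  0.062]
 [ 0.419 -0.436  0.061]
 [ 0.423 -0.452  0.061]
 [ 0.428 -0.468  0.063]]
[0.064 0.062 0.063 0.063 0.064 0.062 0.06  0.062 0.062]
[0.073 0.063 0.061 0.061 0.062 0.062 0.11  0.061 0.063 0.061 0.062 0.071
 0.072]
scene 1755 [0.00162007 0.01011016 0.06904318] 0.06440132247386976 -0.47099006470613003
[ 0.45055123 -0.3964791   0.22095479] 9.8333
```

Run:
```python
from workcell import r
from plan import *
s=r.sense()
a=np.radians(8.3)
M=frame([0,0,-1],[np.cos(a),np.sin(a),0])
print(plan(s,[.513,.0635,.2],M))
```

```text
(array([0.0209, 0.4221, 0.1931]), array([0.1493, 0.0017, 0.0007]))
```

Emit:
{"name": "jog_arm", "arguments": {"series": [{"dx": 0.0, "dy": 0.036, "dz": 0.016, "ax": 0.02, "ay": 0, "az": 0, "jaw": 0.5}, {"dx": 0.0, "dy": 0.072, "dz": 0.033, "ax": 0.05, "ay": 0, "az": 0, "jaw": 0.5}, {"dx": 0.0, "dy": 0.108, "dz": 0.05, "ax": 0.08, "ay": 0, "az": 0, "jaw": 0.5}, {"dx": 0.0, "dy": 0.144, "dz": 0.066, "ax": 0.12, "ay": 0, "az": 0, "jaw": 0.5}, {"dx": 0.0, "dy": 0.18, "dz": 0.082, "ax": 0.149, "ay": 0.002, "az": 0, "jaw": 0.5}, {"dx": 0.0, "dy": 0.216, "dz": 0.099, "ax": 0.149, "ay": 0.002, "az": 0, "jaw": 0.5}, {"dx": 0.005, "dy": 0.252, "dz": 0.115, "ax": 0.149, "ay": 0.002, "az": 0, "jaw": 0.5}, {"dx": 0.01, "dy": 0.288, "dz": 0.132, "ax": 0.149, "ay": 0.002, "az": 0, "jaw": 0.5}, {"dx": 0.015, "dy": 0.324, "dz": 0.148, "ax": 0.149, "ay": 0.002, "az": 0, "jaw": 0.5}, {"dx": 0.02, "dy": 0.36, "dz": 0.165, "ax": 0.149, "ay": 0.002, "az": 0, "jaw": 0.5}, {"dx": 0.021, "dy": 0.395, "dz": 0.18, "ax": 0.149, "ay": 0.002, "az": 0, "jaw": 0.5}, {"dx": 0.021, "dy": 0.422, "dz": 0.193, "ax": 0.149, "ay": 0.002, "az": 0, "jaw": 0.5}, {"dx": 0.021, "dy": 0.422, "dz": 0.193, "ax": 0.149, "ay": 0.002, "az": 0, "jaw": 0.5}, {"dx": 0.021, "dy": 0.422, "dz": 0.193, "ax": 0.149, "ay": 0.002, "az": 0, "jaw": 0.5}, {"dx": 0.021, "dy": 0.422, "dz": 0.193, "ax": 0.149, "ay": 0.002, "az": 0, "jaw": 0.5}, {"dx": 0.021, "dy": 0.422, "dz": 0.193, "ax": 0.149, "ay": 0.002, "az": 0, "jaw": 0.5}, {"dx": 0.021, "dy": 0.422, "dz": 0.193, "ax": 0.149, "ay": 0.002, "az": 0, "jaw": 0.5}]}}

```text
t: 11.25
tcp_pos: [0.5128, 0.0617, 0.1999]
ee_rot: [0.705, -0.051, 0.705, 0.05]
force: [-0.3, 0.2, -0.2]
gripper_width: 0.0464
```

Run:
```python
from workcell import r
from plan import *
import pickle
s=r.sense();print(s["t"],s["tcp_pos"],s["joint_pos"].round(2))
n=r.snapshot("wrist");pickle.dump((s,n),open("w9.pkl","wb"));cv2.imwrite("pics/w9.png",n["image"][:,:,::-1])
```

```text
11.25 [0.51279448 0.06171576 0.19993994] [-0.72  0.29  0.64  1.88 -0.2   1.04  0.14]
```

View pics/w9.png

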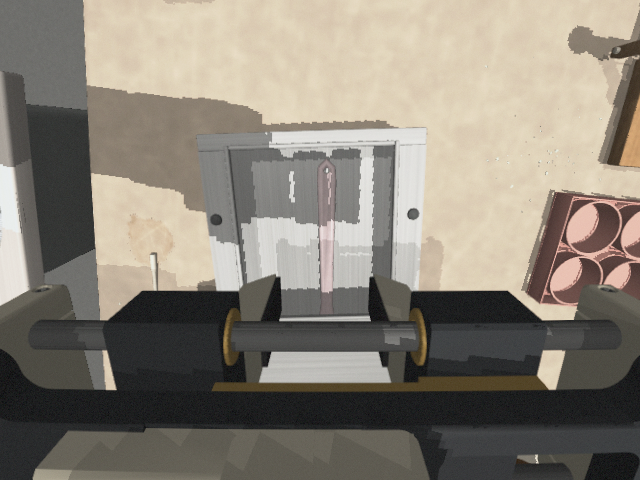

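The wrist view shows the spatula handle with its end at (327,158), running straight down column 326 between the open fingers.

Run:
```python
from workcell import r
from plan import *
n=r.snapshot("wrist");s=r.sense();print(s["tcp_pos"],s["t"])
im=n["image"].astype(int);hsv=cv2.cvtColor(n["image"],cv2.COLOR_RGB2HSV)
m=(im[...,0]-im[...,1]>12)&(im[...,2]-im[...,1]>0);m[:140]=0;m[316:]=0;m[:,:300]=0;m[:,352:]=0
ys,xs=np.nonzero(m);print(len(xs),xs.min(),xs.max(),ys.min(),ys.max())
mid=[]
for y in range(165,314,10):
    x=xs[ys==y]; 
    if len(x): mid.append([x.mean(),y,x.min(),x.max()])
mid=np.array(mid);print(mid[:, [1,0,2,3]].round(1).tolist())
P=at_z(n,mid[:,:2],.048);k=np.polyfit(P[:,1],P[:,0],1);print(k,"yaw deg",-np.degrees(np.arctan(k[0])))
e=at_z(n,[[327,ys.min()]],.048);print("end",e)
C=cloud(n);print("z handle",C[175:300:15,326,2].round(4),"floor",C[175:300:15,306,2].round(4),C[175:300:15,346,2].round(4))
# tank rear-left edge, hatch edges
T=at_z(n,[[197,134],[427,128]],.09);d=T[1]-T[0];print(T,np.linalg.norm(d),np.degrees(np.arctan2(d[1],d[0])))
R0=q2R(s["ee_rot"]);print(R0.round(3));print("tool-y/z of line:",((P-s["tcp_pos"])@R0)[:,1:].round(4).tolist())
```

```text
[0.51290339 0.06219402 0.2000447 ] 11.35
226 318 334 161 302
[[165.0, 325.5, 324.0, 327.0], [175.0, 327.3, 322.0, 334.0], [185.0, 322.0, 318.0, 329.0], [195.0, 331.0, 326.0, 334.0], [205.0, 323.3, 320.0, 328.0], [225.0, 328.0, 328.0, 328.0], [235.0, 332.0, 332.0, 332.0], [245.0, 325.2, 323.0, 329.0], [255.0, 329.0, 326.0, 332.0], [265.0, 323.0, 323.0, 323.0], [275.0, 323.0, 323.0, 323.0], [285.0, 325.0, 325.0, 325.0], [295.0, 325.0, 325.0, 325.0]]
[-0.13168809  0.52326234] yaw deg 7.502004805333323
end [[0.5079056  0.11632025 0.048     ]]
z handle [0.0469 0.048  0.0478 0.049  0.0478 0.0472 0.0486 0.0483 0.0473] floor [0.0393 0.0392 0.0397 0.0398 0.04   0.0387 0.0385 0.0392 0.0395] [0.0387 0.0392 0.0393 0.0392 0.0392 0.0384 0.039  0.0384 0.0394]
[[0.396198   0.12601388 0.09      ]
 [0.58568754 0.15788081 0.09      ]] 0.1921504334354112 9.546248782155244
[[-0.    -0.143  0.99 ]
 [-0.001  0.99   0.143]
 [-1.    -0.001 -0.   ]]
tool-y/z of line: [[0.0505, 0.0013], [0.0408, 0.0031], [0.031, -0.0022], [0.0209, 0.0069], [0.0107, -0.0009], [-0.0103, 0.0039], [-0.021, 0.0081], [-0.032, 0.0011], [-0.0432, 0.005], [-0.0545, -0.0013], [-0.0662, -0.0014], [-0.078, 0.0008], [-0.0901, 0.0008]]
```

Run:
```python
from workcell import r
from plan import *
n=r.snapshot("wrist");s=r.sense()
C=cloud(n);m=(C[...,2]>.0437)&(C[...,2]<.056);m[:150]=0;m[312:]=0;m[:,:305]=0;m[:,348:]=0
m=cv2.medianBlur(m.astype(np.uint8),5)>0
R0=q2R(s["ee_rot"]);Q=((C-s["tcp_pos"])@R0)
for y in range(156,312,12):
    x=np.nonzero(m[y])[0]
    if len(x):print(y,x.min(),x.max(),Q[y,x,1].mean().round(4),((Q[y,x.min(),2]+Q[y,x.max(),2])/2).round(4))
print("end tool y",Q[m][:,1].max())
print([(d["point"],d["confidence"]) for d in r.look_for("spatula_end","wrist")],s["tcp_pos"])
```

```text
168 318 334 0.0475 0.0018
180 317 335 0.0359 0.0018
192 317 335 0.0239 0.0019
204 318 334 0.0117 0.0019
216 318 334 -0.0009 0.0018
228 319 333 -0.0074 0.0019
240 319 333 -0.0266 0.0019
252 319 333 -0.04 0.0019
264 320 332 -0.0535 0.0019
276 320 332 -0.0676 0.0019
288 320 332 -0.0819 0.0019
300 321 331 -0.0965 0.0019
end tool y 0.07808685224679406
[([0.5143, 0.0489, 0.0472], 0.95)] [0.51293316 0.0624172  0.20005108]
```

Emit:
{"name": "jog_arm", "arguments": {"series": [{"dx": 0.04, "dy": 0, "dz": 0.001, "ax": 0, "ay": 0, "az": 0, "jaw": 0.45}, {"dx": 0.08, "dy": 0, "dz": 0.001, "ax": 0, "ay": 0, "az": 0, "jaw": 0.45}, {"dx": 0.115, "dy": 0, "dz": 0.001, "ax": 0, "ay": 0, "az": 0, "jaw": 0.45}, {"dx": 0.135, "dy": 0, "dz": 0.001, "ax": 0, "ay": 0, "az": 0, "jaw": 0.45}, {"dx": 0.148, "dy": 0, "dz": 0.001, "ax": 0, "ay": 0, "az": 0, "jaw": 0.45}, {"dx": 0.153, "dy": 0, "dz": 0.001, "ax": 0, "ay": 0, "az": 0, "jaw": 0.45}, {"dx": 0.156, "dy": 0, "dz": 0.001, "ax": 0, "ay": 0, "az": 0, "jaw": 0.45}, {"dx": 0.157, "dy": 0, "dz": 0.001, "ax": 0, "ay": 0, "az": 0, "jaw": 0.45}, {"dx": 0.157, "dy": 0, "dz": 0.001, "ax": 0, "ay": 0, "az": 0, "jaw": 0.45}, {"dx": 0.157, "dy": 0, "dz": 0.001, "ax": 0, "ay": 0, "az": 0, "jaw": 0.45}]}}

```text
t: 12.28
tcp_pos: [0.5147, 0.0628, 0.044]
ee_rot: [0.706, -0.051, 0.705, 0.051]
force: [-0.1, 0.6, -0.1]
gripper_width: 0.041
```

Emit:
{"name": "jog_arm", "arguments": {"series": [{"dx": 0.001, "dy": 0, "dz": 0, "ax": 0, "ay": 0, "az": 0, "jaw": 0.45}, {"dx": 0.002, "dy": 0, "dz": 0, "ax": 0, "ay": 0, "az": 0, "jaw": 0.45}, {"dx": 0.002, "dy": 0, "dz": 0, "ax": 0, "ay": 0, "az": 0, "jaw": 0.0}, {"dx": 0.002, "dy": 0, "dz": 0, "ax": 0, "ay": 0, "az": 0, "jaw": 0.0}, {"dx": 0.002, "dy": 0, "dz": 0, "ax": 0, "ay": 0, "az": 0, "jaw": 0.0}, {"dx": 0.002, "dy": 0, "dz": 0, "ax": 0, "ay": 0, "az": 0, "jaw": 0.0}, {"dx": 0.002, "dy": 0, "dz": 0, "ax": 0, "ay": 0, "az": 0, "jaw": 0.0}, {"dx": 0.002, "dy": 0, "dz": 0, "ax": 0, "ay": 0, "az": 0, "jaw": 0.0}, {"dx": 0.002, "dy": 0, "dz": 0, "ax": 0, "ay": 0, "az": 0, "jaw": 0.0}, {"dx": 0.002, "dy": 0, "dz": 0, "ax": 0, "ay": 0, "az": 0, "jaw": 0.0}], "newtons": 45}}

```text
t: 13.12
tcp_pos: [0.5146, 0.0628, 0.0419]
ee_rot: [0.706, -0.051, 0.705, 0.051]
force: [-0.2, 0.3, -0.4]
gripper_width: 0.0006
```

Run:
```python
from workcell import r
from plan import *
n=r.snapshot("wrist");s=r.sense();cv2.imwrite("pics/w10.png",n["image"][:,:,::-1]);print(s["gripper_width"],s["tcp_pos"],s["force"])
n=r.snapshot("scene");cv2.imwrite("pics/s10.png",cv2.resize(n["image"][190:300,230:390,::-1],None,fx=5,fy=5))
```

```text
0.00040417562110229215 [0.51465003 0.06281791 0.0419514 ] [ 0.26853346 -0.54880637  0.1586888 ]
```

View pics/w10.png

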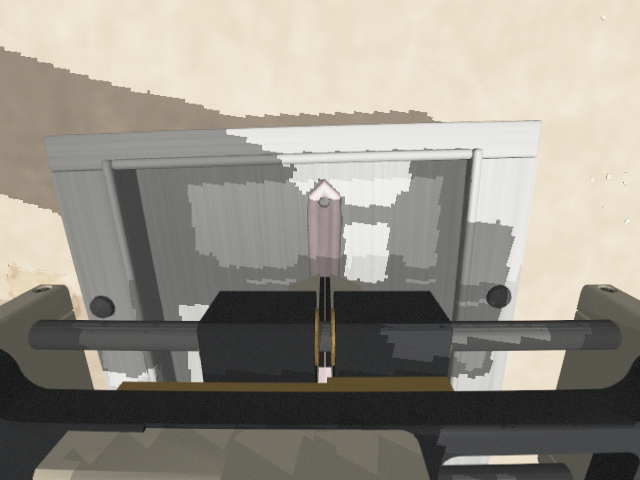

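View pics/s10.png

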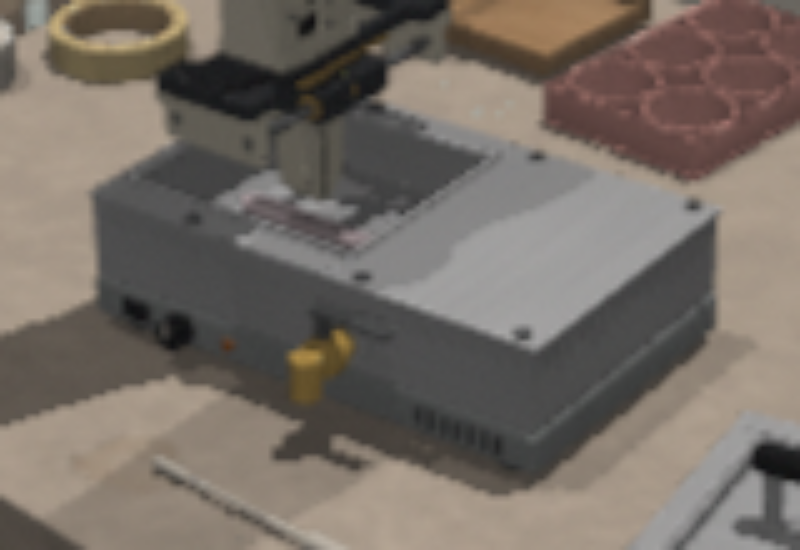

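Run:
```python
from workcell import r
from plan import *
n=r.snapshot("wrist");cv2.imwrite("pics/w11.png",cv2.resize(n["image"][170:400,250:400,::-1],None,fx=4,fy=2.6,interpolation=cv2.INTER_CUBIC))
C=cloud(n);print(C[190:385:8,325].round(4));print(C[260,290:360:5].round(4))
```

```text
[[ 0.5081  0.1134  0.0476]
 [ 0.509   0.1075  0.0384]
 [ 0.5095  0.104   0.0432]
 [ 0.5099  0.1008  0.0487]
 [ 0.5106  0.0961  0.0474]
 [ 0.5112  0.0919  0.048 ]
 [ 0.5119  0.0873  0.0477]
 [ 0.5125  0.0828  0.048 ]
 [ 0.5132  0.0782  0.0482]
 [ 0.5139  0.0735  0.0482]
 [ 0.5146  0.0682  0.0468]
 [ 0.514   0.0723  0.0672]
 [ 0.5141  0.0713  0.0746]
 [ 0.514   0.0719  0.0842]
 [ 0.514   0.0716  0.0914]
 [ 0.514   0.0714  0.098 ]
 [ 0.5141  0.0709  0.1036]
 [ 0.5108  0.0929  0.1451]
 [ 0.5111  0.091   0.1459]
 [ 0.5113  0.0895  0.1473]
 [ 0.5117  0.0867  0.1467]
 [ 0.5163  0.0554  0.108 ]
 [ 0.5238  0.0051  0.0484]
 [ 0.5247 -0.0014  0.0477]
 [ 0.5255 -0.0067  0.0485]]
[[0.4939 0.0687 0.0402]
 [0.4968 0.0692 0.0401]
 [0.4997 0.0688 0.0382]
 [0.5026 0.0699 0.0399]
 [0.5054 0.0731 0.0471]
 [0.5082 0.0738 0.0479]
 [0.5109 0.0743 0.0481]
 [0.5137 0.0748 0.0484]
 [0.5165 0.0749 0.0476]
 [0.5191 0.076  0.0496]
 [0.5229 0.0728 0.0397]
 [0.5258 0.0731 0.0396]
 [0.5287 0.0736 0.0398]
 [0.5315 0.0741 0.04  ]]
```

View pics/w11.png

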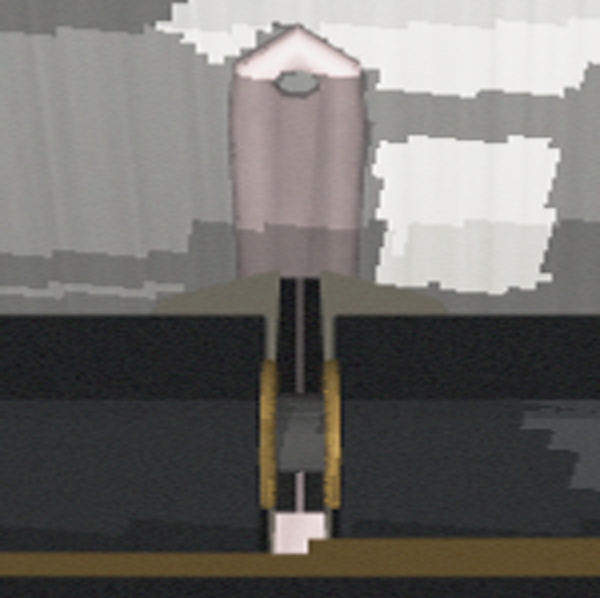

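Run:
```python
from workcell import r
from plan import *
n=r.snapshot("wrist");s=r.sense();C=cloud(n);R0=q2R(s["ee_rot"]);Q=((C-s["tcp_pos"])@R0)
for c in (316,321,329,334): print(c,[(y,Q[y,c].round(4).tolist()) for y in range(262,296,3)])
print(s["force"],s["gripper_width"])
```

```text
316 [(262, [-0.0056, 0.0104, -0.0043]), (265, [-0.006, 0.0088, -0.0043]), (268, [-0.0056, 0.0068, -0.0043]), (271, [-0.0062, 0.0052, -0.0043]), (274, [-0.023, 0.0106, -0.0038]), (277, [-0.0264, 0.0105, -0.0038]), (280, [-0.0295, 0.0102, -0.0037]), (283, [-0.0331, 0.0103, -0.0036]), (286, [-0.0368, 0.0105, -0.0035]), (289, [-0.0401, 0.0105, -0.0034]), (292, [-0.0427, 0.0103, -0.0033]), (295, [-0.0456, 0.0102, -0.0033])]
321 [(262, [-0.0068, 0.0109, -0.0015]), (265, [-0.0059, 0.0087, -0.0015]), (268, [-0.0057, 0.0069, -0.0015]), (271, [-0.0068, 0.0055, -0.0015]), (274, [-0.0061, 0.0034, -0.0015]), (277, [-0.0233, 0.0091, -0.0013]), (280, [-0.0264, 0.0088, -0.0013]), (283, [-0.0302, 0.009, -0.0012]), (286, [-0.0337, 0.009, -0.0012]), (289, [-0.0367, 0.0089, -0.0011]), (292, [-0.0399, 0.0089, -0.0011]), (295, [-0.043, 0.0089, -0.0011])]
329 [(262, [-0.006, 0.0106, 0.003]), (265, [-0.006, 0.0088, 0.003]), (268, [-0.0053, 0.0067, 0.003]), (271, [-0.0052, 0.0048, 0.003]), (274, [-0.0065, 0.0035, 0.003]), (277, [-0.0233, 0.0091, 0.0028]), (280, [-0.0275, 0.0093, 0.0028]), (283, [-0.0298, 0.0088, 0.0027]), (286, [-0.0337, 0.009, 0.0027]), (289, [-0.0367, 0.0089, 0.0026]), (292, [-0.0397, 0.0088, 0.0026]), (295, [-0.0425, 0.0086, 0.0026])]
334 [(262, [-0.0064, 0.0107, 0.0058]), (265, [-0.0058, 0.0087, 0.0058]), (268, [-0.0053, 0.0067, 0.0059]), (271, [-0.0052, 0.0048, 0.0059]), (274, [-0.0056, 0.0032, 0.0059]), (277, [-0.0266, 0.0106, 0.0053]), (280, [-0.0298, 0.0104, 0.0052]), (283, [-0.033, 0.0103, 0.0051]), (286, [-0.0373, 0.0107, 0.005]), (289, [-0.039, 0.01, 0.0049]), (292, [-0.0945, 0.0359, 0.0033]), (295, [-0.0962, 0.0358, 0.0032])]
[0.35850947 0.24974417 0.16905525] 0.00022839862469005797
```

The crop shows the shut fingers ending about 15 mm above the handle. The real tips are about 21 mm behind the reported TCP. I'll open and go lower, feeling for the floor.

Emit:
{"name": "jog_arm", "arguments": {"series": [{"dx": 0, "dy": 0, "dz": 0, "ax": 0, "ay": 0, "az": 0, "jaw": 0.4}, {"dx": 0, "dy": 0, "dz": 0, "ax": 0, "ay": 0, "az": 0, "jaw": 0.4}, {"dx": 0, "dy": 0, "dz": 0, "ax": 0, "ay": 0, "az": 0, "jaw": 0.4}, {"dx": 0, "dy": 0, "dz": 0, "ax": 0, "ay": 0, "az": 0, "jaw": 0.4}, {"dx": 0, "dy": 0, "dz": 0, "ax": 0, "ay": 0, "az": 0, "jaw": 0.4}, {"dx": 0, "dy": 0, "dz": 0, "ax": 0, "ay": 0, "az": 0, "jaw": 0.4}, {"dx": 0.003, "dy": 0, "dz": 0, "ax": 0, "ay": 0, "az": 0, "jaw": 0.4}, {"dx": 0.006, "dy": 0, "dz": 0, "ax": 0, "ay": 0, "az": 0, "jaw": 0.4}, {"dx": 0.009, "dy": 0, "dz": 0, "ax": 0, "ay": 0, "az": 0, "jaw": 0.4}, {"dx": 0.01, "dy": 0, "dz": 0, "ax": 0, "ay": 0, "az": 0, "jaw": 0.4}, {"dx": 0.01, "dy": 0, "dz": 0, "ax": 0, "ay": 0, "az": 0, "jaw": 0.4}]}}

```text
t: 14.23
tcp_pos: [0.5144, 0.0627, 0.0315]
ee_rot: [0.706, -0.051, 0.705, 0.051]
force: [-0.4, 0.4, -0.2]
gripper_width: 0.0365
```

Run:
```python
from workcell import r
from plan import *
n=r.snapshot("wrist");s=r.sense();C=cloud(n);R0=q2R(s["ee_rot"]);Q=((C-s["tcp_pos"])@R0)
print(s["tcp_pos"],s["force"],s["gripper_width"])
cv2.imwrite("pics/w12.png",n["image"][:,:,::-1])
for c in (290,360): print(c,[(y,Q[y,c].round(4).tolist()) for y in range(250,300,4)])
```

```text
[0.51446829 0.06274998 0.03167456] [-0.81197541  0.03141841 -0.13516855] 0.036522012800183724
290 [(250, [-0.0074, 0.0183, -0.0186]), (254, [-0.008, 0.0161, -0.0186]), (258, [-0.0074, 0.0136, -0.0187]), (262, [-0.0089, 0.0118, -0.0186]), (266, [-0.0067, 0.0086, -0.0189]), (270, [-0.0076, 0.0065, -0.0189]), (274, [-0.0068, 0.0038, -0.0191]), (278, [-0.0077, 0.0017, -0.0191]), (282, [-0.0077, -0.0008, -0.0191]), (286, [-0.008, -0.0031, -0.0192]), (290, [-0.0075, -0.0058, -0.0193]), (294, [-0.0067, -0.0087, -0.0195]), (298, [-0.0071, -0.0111, -0.0195])]
360 [(250, [-0.0084, 0.0186, 0.0197]), (254, [-0.0079, 0.0161, 0.0199]), (258, [-0.0068, 0.0133, 0.0201]), (262, [-0.0085, 0.0116, 0.0199]), (266, [-0.0076, 0.0089, 0.0201]), (270, [-0.0069, 0.0062, 0.0203]), (274, [-0.0073, 0.004, 0.0203]), (278, [-0.0069, 0.0013, 0.0204]), (282, [-0.0225, 0.006, 0.0187]), (286, [-0.023, 0.004, 0.0187]), (290, [-0.0237, 0.0021, 0.0187]), (294, [-0.0249, 0.0004, 0.0186]), (298, [-0.0244, -0.0021, 0.0188])]
```

View pics/w12.png

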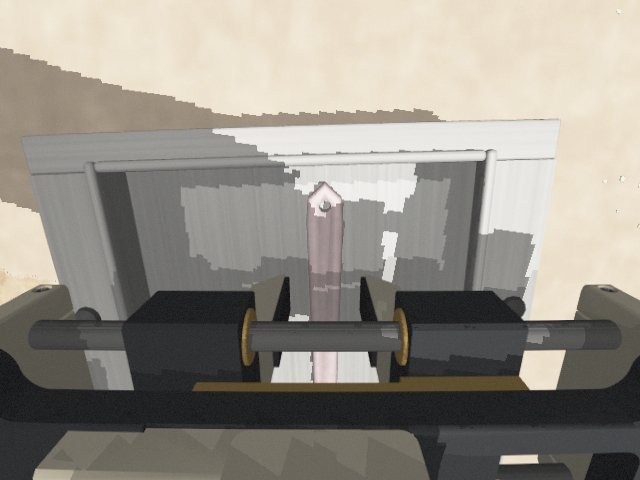

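Emit:
{"name": "jog_arm", "arguments": {"series": [{"dx": 0.004, "dy": 0, "dz": 0, "ax": 0, "ay": 0, "az": 0, "jaw": 0.4}, {"dx": 0.008, "dy": 0, "dz": 0, "ax": 0, "ay": 0, "az": 0, "jaw": 0.4}, {"dx": 0.01, "dy": 0, "dz": 0, "ax": 0, "ay": 0, "az": 0, "jaw": 0.4}, {"dx": 0.01, "dy": 0, "dz": 0, "ax": 0, "ay": 0, "az": 0, "jaw": 0.4}, {"dx": 0.01, "dy": 0, "dz": 0, "ax": 0, "ay": 0, "az": 0, "jaw": 0.4}]}}

```text
t: 14.7
tcp_pos: [0.5143, 0.0627, 0.0215]
ee_rot: [0.705, -0.051, 0.705, 0.051]
force: [0.5, -0.3, 0.2]
gripper_width: 0.0371
```

Emit:
{"name": "jog_arm", "arguments": {"series": [{"dx": 0.001, "dy": 0, "dz": 0, "ax": 0, "ay": 0, "az": 0, "jaw": 0.4}, {"dx": 0.002, "dy": 0, "dz": 0, "ax": 0, "ay": 0, "az": 0, "jaw": 0.4}, {"dx": 0.002, "dy": 0, "dz": 0, "ax": 0, "ay": 0, "az": 0, "jaw": 0.4}]}}

```text
t: 14.95
tcp_pos: [0.5143, 0.0627, 0.0194]
ee_rot: [0.705, -0.051, 0.705, 0.051]
force: [0.4, -0.1, 0.2]
gripper_width: 0.0368
```

Emit:
{"name": "jog_arm", "arguments": {"series": [{"dx": 0, "dy": 0, "dz": 0, "ax": 0, "ay": 0, "az": 0, "jaw": 0.0}, {"dx": 0, "dy": 0, "dz": 0, "ax": 0, "ay": 0, "az": 0, "jaw": 0.0}, {"dx": 0, "dy": 0, "dz": 0, "ax": 0, "ay": 0, "az": 0, "jaw": 0.0}, {"dx": 0, "dy": 0, "dz": 0, "ax": 0, "ay": 0, "az": 0, "jaw": 0.0}, {"dx": 0, "dy": 0, "dz": 0, "ax": 0, "ay": 0, "az": 0, "jaw": 0.0}, {"dx": 0, "dy": 0, "dz": 0, "ax": 0, "ay": 0, "az": 0, "jaw": 0.0}]}}

```text
t: 15.45
tcp_pos: [0.5144, 0.0627, 0.0194]
ee_rot: [0.706, -0.051, 0.705, 0.051]
force: [0.4, 0.4, 0.7]
gripper_width: 0.0158
```

Run:
```python
from workcell import r
from plan import *
n=r.snapshot("wrist");s=r.sense();C=cloud(n);R0=q2R(s["ee_rot"]);Q=((C-s["tcp_pos"])@R0)
print(s["tcp_pos"],s["force"],s["torque"],s["gripper_width"],s["joint_pos"].round(2))
cv2.imwrite("pics/w13.png",cv2.resize(n["image"][150:400,220:430,::-1],None,fx=3,fy=2.4))
for c in (308,325,341): print(c,[(y,Q[y,c].round(4).tolist()) for y in range(262,300,4)])
t=r.snapshot("top");C=cloud(t)
```

```text
[0.5143655  0.06268478 0.01942504] [0.12026171 0.37134773 0.13605175] [-0.09597055 -0.01142155 -0.01677729] 0.01573128914294676 [-0.58  0.54  0.49  2.05 -0.41  0.64  0.33]
308 [(262, [-0.0284, 0.0193, -0.0075]), (266, [-0.0272, 0.0167, -0.0076]), (270, [-0.0284, 0.0151, -0.0076]), (274, [-0.0269, 0.0123, -0.0077]), (278, [-0.0273, 0.0103, -0.0077]), (282, [-0.0297, 0.0093, -0.0076]), (286, [-0.0333, 0.0088, -0.0075]), (290, [-0.0346, 0.0073, -0.0074]), (294, [-0.0354, 0.0056, -0.0074]), (298, [-0.0357, 0.0036, -0.0074])]
325 [(262, [-0.0285, 0.0193, 0.0008]), (266, [-0.0281, 0.0171, 0.0008]), (270, [-0.0289, 0.0153, 0.0008]), (274, [-0.0277, 0.0126, 0.0008]), (278, [-0.028, 0.0106, 0.0008]), (282, [-0.0287, 0.0088, 0.0008]), (286, [-0.0281, 0.0063, 0.0008]), (290, [-0.0286, 0.0044, 0.0008]), (294, [-0.0283, 0.002, 0.0008]), (298, [-0.0288, 0.0, 0.0008])]
341 [(262, [-0.0275, 0.0189, 0.0086]), (266, [-0.0279, 0.017, 0.0086]), (270, [-0.0263, 0.0142, 0.0087]), (274, [-0.0277, 0.0127, 0.0087]), (278, [-0.0273, 0.0103, 0.0087]), (282, [-0.0279, 0.0084, 0.0087]), (286, [-0.0337, 0.009, 0.0085]), (290, [-0.0347, 0.0073, 0.0084]), (294, [-0.0354, 0.0056, 0.0084]), (298, [-0.0368, 0.0042, 0.0084])]
```

View pics/w13.png

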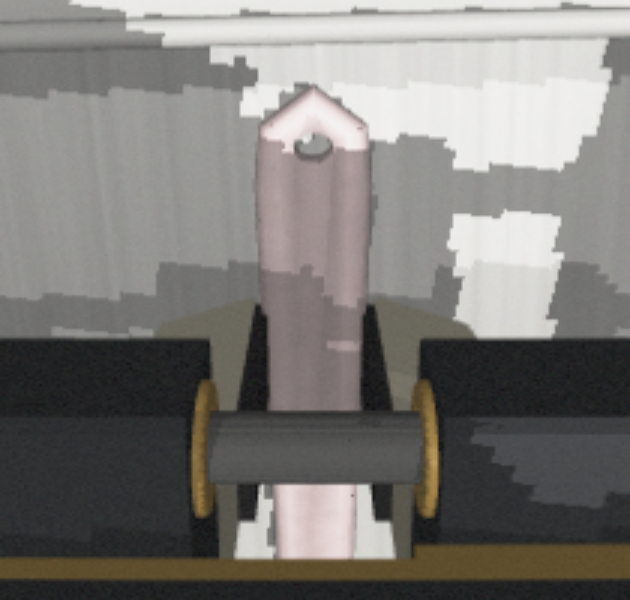

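The crop shows the handle gripped between the pads about 53 mm from its end. I'll tilt it about the blade tip with a slight lift.

Emit:
{"name": "jog_arm", "arguments": {"series": [{"dx": 0, "dy": 0, "dz": 0, "ax": 0, "ay": 0, "az": 0, "jaw": 0.0}, {"dx": 0, "dy": 0, "dz": 0, "ax": 0, "ay": 0, "az": 0, "jaw": 0.0}, {"dx": -0.006, "dy": 0.0004, "dz": 0, "ax": 0, "ay": 0, "az": 0.025, "jaw": 0.0}, {"dx": -0.0121, "dy": 0.0008, "dz": 0, "ax": 0, "ay": 0, "az": 0.05, "jaw": 0.0}, {"dx": -0.0182, "dy": 0.0009, "dz": 0, "ax": 0, "ay": 0, "az": 0.075, "jaw": 0.0}, {"dx": -0.0243, "dy": 0.001, "dz": 0, "ax": 0, "ay": 0, "az": 0.1, "jaw": 0.0}, {"dx": -0.0243, "dy": 0.001, "dz": 0, "ax": 0, "ay": 0, "az": 0.1, "jaw": 0.0}, {"dx": -0.0243, "dy": 0.001, "dz": 0, "ax": 0, "ay": 0, "az": 0.1, "jaw": 0.0}], "newtons": 55}}

```text
t: 16.22
tcp_pos: [0.5144, 0.0632, 0.0438]
ee_rot: [0.702, -0.015, 0.707, 0.085]
force: [-0.5, 0.5, -1.3]
gripper_width: 0.0156
```

Run:
```python
from workcell import r
from plan import *
n=r.snapshot("wrist");s=r.sense();C=cloud(n);R0=q2R(s["ee_rot"]);Q=((C-s["tcp_pos"])@R0)
print(s["tcp_pos"],s["force"],s["torque"],s["gripper_width"],s["joint_pos"].round(2));print(R0.round(3))
cv2.imwrite("pics/w14.png",n["image"][:,:,::-1])
print(Q[190:290:8,325].round(4).tolist())
n=r.snapshot("scene");cv2.imwrite("pics/s14.png",cv2.resize(n["image"][190:300,230:390,::-1],None,fx=5,fy=5))
```

```text
[0.51405942 0.0636579  0.04351684] [-0.77255616 -1.12405277 -0.76720817] [-0.15538686  0.07403955 -0.05252214] 0.015496966828461444 [-0.47  0.49  0.44  2.03 -0.47  0.72  0.43]
[[-0.014 -0.142  0.99 ]
 [ 0.098  0.985  0.143]
 [-0.995  0.099  0.   ]]
[[-0.0299, 0.0541, 0.001], [-0.0303, 0.0505, 0.001], [0.0075, 0.0391, 0.0011], [-0.0213, 0.041, 0.001], [-0.0288, 0.0389, 0.001], [-0.0298, 0.0352, 0.001], [-0.0295, 0.0312, 0.001], [-0.0293, 0.0272, 0.001], [-0.0289, 0.0229, 0.001], [-0.0288, 0.0187, 0.001], [-0.0297, 0.0149, 0.001], [-0.0295, 0.0106, 0.001], [-0.0285, 0.0058, 0.001]]
```

View pics/w14.png

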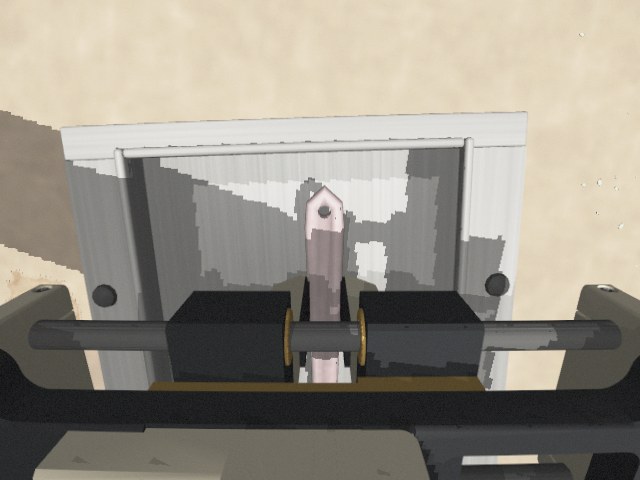

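View pics/s14.png

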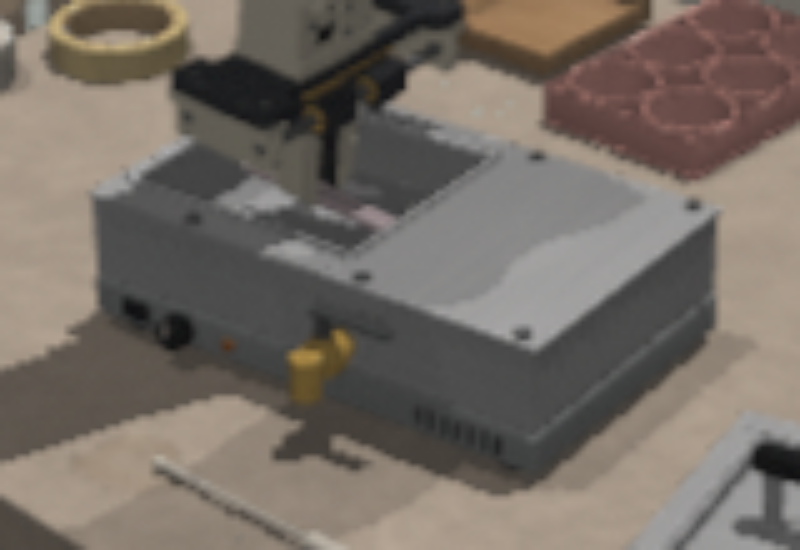

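Emit:
{"name": "jog_arm", "arguments": {"series": [{"dx": -0.0067, "dy": 0.0004, "dz": 0, "ax": 0, "ay": 0, "az": 0.03, "jaw": 0.0}, {"dx": -0.0134, "dy": 0.0008, "dz": 0, "ax": 0, "ay": 0, "az": 0.06, "jaw": 0.0}, {"dx": -0.02, "dy": 0.0008, "dz": 0, "ax": 0, "ay": 0, "az": 0.09, "jaw": 0.0}, {"dx": -0.0283, "dy": 0.0008, "dz": 0, "ax": 0, "ay": 0, "az": 0.127, "jaw": 0.0}, {"dx": -0.0283, "dy": 0.0008, "dz": 0, "ax": 0, "ay": 0, "az": 0.127, "jaw": 0.0}, {"dx": -0.0283, "dy": 0.0008, "dz": 0, "ax": 0, "ay": 0, "az": 0.127, "jaw": 0.0}]}}

```text
t: 16.82
tcp_pos: [0.5142, 0.0617, 0.0712]
ee_rot: [0.695, 0.029, 0.707, 0.129]
force: [-0.1, 0.8, -0.7]
gripper_width: 0.0158
```

Run:
```python
from workcell import r
from plan import *
n=r.snapshot("wrist");s=r.sense();C=cloud(n);R0=q2R(s["ee_rot"]);Q=((C-s["tcp_pos"])@R0)
print(s["tcp_pos"],s["force"],s["torque"],s["gripper_width"],s["joint_pos"].round(2));print(R0.round(3))
print(Q[190:290:8,325].round(4).tolist())
tk=np.array([.515,-.015,0]);a=np.radians(9.7);T=np.array([[np.cos(a),-np.sin(a),0],[np.sin(a),np.cos(a),0],[0,0,1]])
for nm,p in(("end",[-.0206,.053,0]),("tip low",[-.0206,-.222,0]),("tip up",[-.0296,-.222,0])):
    print(nm,((s["tcp_pos"]+R0@np.array(p)-tk)@T).round(4))
```

```text
[0.51383094 0.06231762 0.07098132] [ 0.57657322  0.04609652 -1.57629772] [-0.24388674 -0.02271926 -0.01366897] 0.01565351198876948 [-0.34  0.46  0.39  1.99 -0.54  0.83  0.55]
[[-0.033 -0.14   0.99 ]
 [ 0.221  0.965  0.144]
 [-0.975  0.223 -0.001]]
[[-0.0291, 0.0538, 0.0011], [-0.0294, 0.0502, 0.0011], [0.039, 0.0324, 0.0012], [-0.0214, 0.0408, 0.0011], [-0.0304, 0.0391, 0.0011], [-0.0289, 0.0348, 0.0011], [-0.0304, 0.0313, 0.0011], [-0.0293, 0.0269, 0.0011], [-0.0284, 0.0225, 0.0011], [-0.0294, 0.0187, 0.001], [-0.0303, 0.0149, 0.001], [-0.0283, 0.0098, 0.001], [-0.0286, 0.0056, 0.001]]
end [0.0131 0.1235 0.1029]
tip low [ 0.0064 -0.1445  0.0415]
tip up [ 0.0063 -0.1465  0.0503]
```

Emit:
{"name": "jog_arm", "arguments": {"series": [{"dx": 0, "dy": 0.006, "dz": 0, "ax": 0, "ay": 0, "az": 0, "jaw": 0.0}, {"dx": 0, "dy": 0.016, "dz": 0, "ax": 0, "ay": 0, "az": 0, "jaw": 0.0}, {"dx": 0, "dy": 0.026, "dz": 0, "ax": 0, "ay": 0, "az": 0, "jaw": 0.0}, {"dx": 0, "dy": 0.036, "dz": 0, "ax": 0, "ay": 0, "az": 0, "jaw": 0.0}, {"dx": 0, "dy": 0.046, "dz": 0, "ax": 0, "ay": 0, "az": 0, "jaw": 0.0}, {"dx": 0, "dy": 0.056, "dz": 0, "ax": 0, "ay": 0, "az": 0, "jaw": 0.0}, {"dx": 0, "dy": 0.06, "dz": 0, "ax": 0, "ay": 0, "az": 0, "jaw": 0.0}, {"dx": 0, "dy": 0.06, "dz": 0, "ax": 0, "ay": 0, "az": 0, "jaw": 0.0}]}}

```text
t: 17.53
tcp_pos: [0.5052, 0.1219, 0.0847]
ee_rot: [0.695, 0.028, 0.707, 0.131]
force: [-0.5, 0.0, -0.6]
gripper_width: 0.0157
```

```bash
cat > chk.py <<'E'
from workcell import r
from plan import *
import sys
k=sys.argv[1]
n=r.snapshot("wrist");s=r.sense();C=cloud(n);R0=q2R(s["ee_rot"]);Q=((C-s["tcp_pos"])@R0)
print(s["t"],s["tcp_pos"],s["force"],s["torque"],s["gripper_width"],s["joint_pos"].round(2));print(R0.round(3))
print(Q[190:290:16,325].round(4).tolist())
tk=np.array([.515,-.015,0]);a=np.radians(9.7);T=np.array([[np.cos(a),-np.sin(a),0],[np.sin(a),np.cos(a),0],[0,0,1]])
for nm,p in(("end",[-.0206,.053,0]),("tip low",[-.0206,-.222,0]),("tip up",[-.0296,-.222,0])):
    print(nm,((s["tcp_pos"]+R0@np.array(p)-tk)@T).round(4))
cv2.imwrite(f"pics/w{k}.png",n["image"][:,:,::-1])
n=r.snapshot("scene");cv2.imwrite(f"pics/s{k}.png",cv2.resize(n["image"][130:310,210:410,::-1],None,fx=4,fy=3.3))
n=r.snapshot("top");cv2.imwrite(f"pics/t{k}.png",cv2.resize(n["image"][160:300,200:400,::-1],None,fx=4,fy=4))
E
python3 chk.py 15
```

```text
17.5833 [0.50537939 0.12082796 0.08454442] [ 0.38973765 -0.9068353  -0.46215221] [-0.36222874 -0.02677806 -0.00346816] 0.015596772096838296 [-0.46  0.43  0.38  2.   -0.53  0.82  0.43]
[[-0.033 -0.142  0.989]
 [ 0.221  0.964  0.145]
 [-0.975  0.223 -0.   ]]
[[-0.0279, 0.0554, 0.0007], [0.0911, 0.0235, 0.0008], [-0.0293, 0.0406, 0.0007], [-0.0287, 0.0326, 0.0007], [-0.0288, 0.0245, 0.0007], [-0.028, 0.0158, 0.0007], [-0.0279, 0.0071, 0.0008]]
end [0.0145 0.1826 0.1165]
tip low [ 0.0082 -0.0854  0.0551]
tip up [ 0.0082 -0.0874  0.0639]
```

View pics/s15.png

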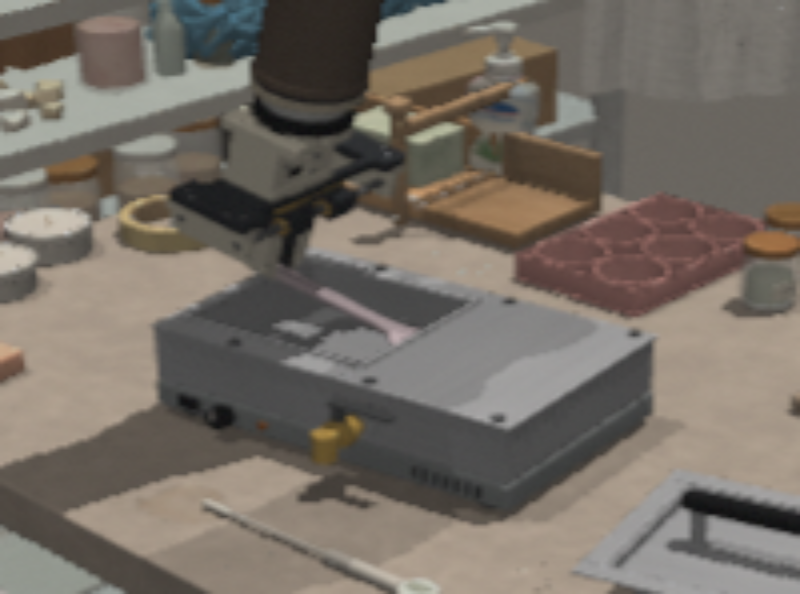

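The scene crop shows the handle out through the hatch and the blade neck at (405,335) under the cover edge, with nothing touching. I'll continue along its axis.

Emit:
{"name": "jog_arm", "arguments": {"series": [{"dx": 0, "dy": 0.008, "dz": 0, "ax": 0, "ay": 0, "az": 0, "jaw": 0.0}, {"dx": 0, "dy": 0.018, "dz": 0, "ax": 0, "ay": 0, "az": 0, "jaw": 0.0}, {"dx": 0, "dy": 0.03, "dz": 0, "ax": 0, "ay": 0, "az": 0, "jaw": 0.0}, {"dx": 0, "dy": 0.042, "dz": 0, "ax": 0, "ay": 0, "az": 0, "jaw": 0.0}, {"dx": 0, "dy": 0.054, "dz": 0, "ax": 0, "ay": 0, "az": 0, "jaw": 0.0}, {"dx": 0, "dy": 0.066, "dz": 0, "ax": 0, "ay": 0, "az": 0, "jaw": 0.0}, {"dx": 0, "dy": 0.078, "dz": 0, "ax": 0, "ay": 0, "az": 0, "jaw": 0.0}, {"dx": 0, "dy": 0.09, "dz": 0, "ax": 0, "ay": 0, "az": 0, "jaw": 0.0}, {"dx": 0, "dy": 0.102, "dz": 0, "ax": 0, "ay": 0, "az": 0, "jaw": 0.0}, {"dx": 0, "dy": 0.112, "dz": 0, "ax": 0, "ay": 0, "az": 0, "jaw": 0.0}, {"dx": 0, "dy": 0.12, "dz": 0, "ax": 0, "ay": 0, "az": 0, "jaw": 0.0}, {"dx": 0, "dy": 0.12, "dz": 0, "ax": 0, "ay": 0, "az": 0, "jaw": 0.0}, {"dx": 0, "dy": 0.12, "dz": 0, "ax": 0, "ay": 0, "az": 0, "jaw": 0.0}]}}

```text
t: 18.77
tcp_pos: [0.4886, 0.2357, 0.1111]
ee_rot: [0.695, 0.028, 0.707, 0.13]
force: [0.1, -0.5, -0.5]
gripper_width: 0.0157
```

```bash
python3 chk.py 16
```

```text
18.8167 [0.48874122 0.23507456 0.11098686] [-0.21755662 -0.52441301 -1.00013798] [-0.34725125 -0.01106871  0.05090522] 0.015363181077858397 [-0.68  0.4   0.38  1.97 -0.51  0.83  0.17]
[[-0.033 -0.14   0.99 ]
 [ 0.22   0.965  0.143]
 [-0.975  0.222 -0.001]]
[[-0.0292, 0.0552, 0.0007], [0.1186, 0.0174, 0.0009], [-0.0282, 0.0399, 0.0007], [-0.0286, 0.0321, 0.0007], [-0.0276, 0.0237, 0.0007], [-0.0287, 0.0157, 0.0007], [-0.0285, 0.007, 0.0007]]
end [0.0175 0.298  0.1429]
tip low [0.0106 0.03   0.0817]
tip up [0.0106 0.028  0.0905]
```

View pics/s16.png

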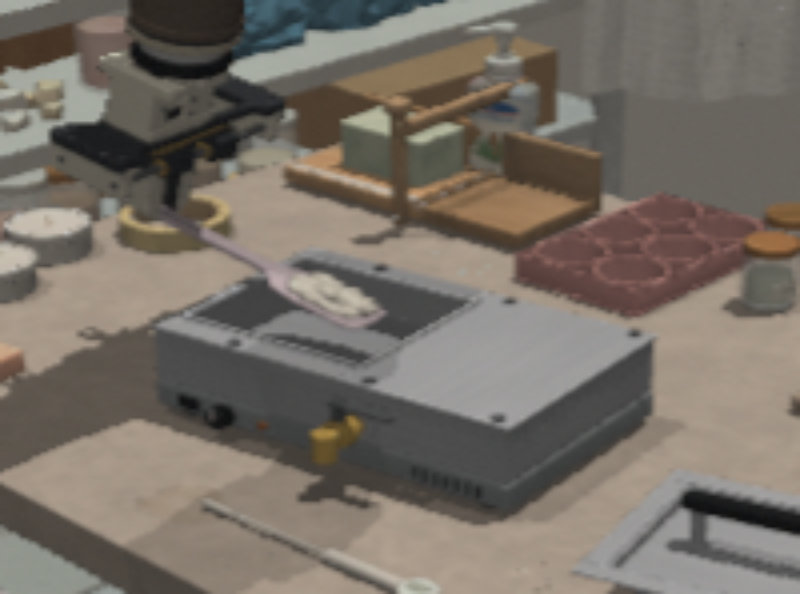

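View pics/t16.png

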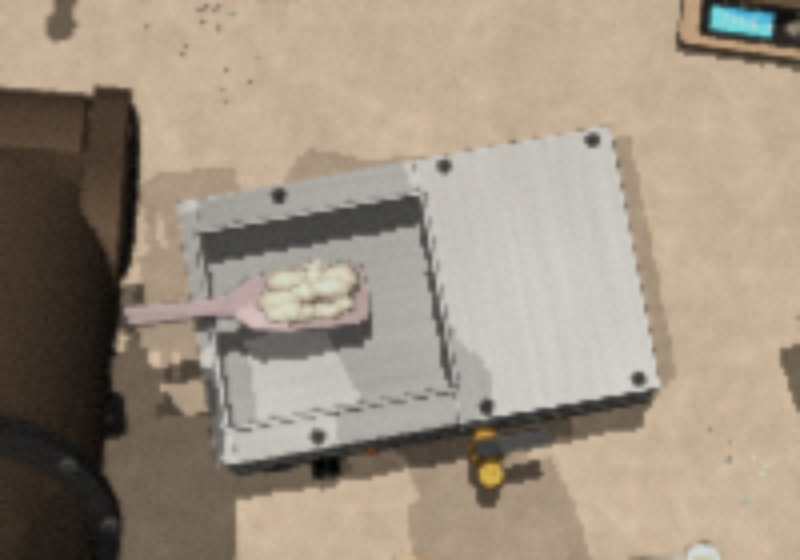

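Emit:
{"name": "jog_arm", "arguments": {"series": [{"dx": -0.006, "dy": 0.0014, "dz": 0, "ax": 0, "ay": 0, "az": 0, "jaw": 0.0}, {"dx": -0.014, "dy": 0.003, "dz": 0, "ax": 0, "ay": 0, "az": 0, "jaw": 0.0}, {"dx": -0.024, "dy": 0.005, "dz": 0, "ax": 0, "ay": 0, "az": 0, "jaw": 0.0}, {"dx": -0.034, "dy": 0.008, "dz": 0, "ax": 0, "ay": 0, "az": 0, "jaw": 0.0}, {"dx": -0.044, "dy": 0.01, "dz": 0, "ax": 0, "ay": 0, "az": 0, "jaw": 0.0}, {"dx": -0.053, "dy": 0.012, "dz": 0, "ax": 0, "ay": 0, "az": 0, "jaw": 0.0}, {"dx": -0.059, "dy": 0.0135, "dz": 0, "ax": 0, "ay": 0, "az": 0, "jaw": 0.0}, {"dx": -0.0614, "dy": 0.014, "dz": 0, "ax": 0, "ay": 0, "az": 0, "jaw": 0.0}, {"dx": -0.0614, "dy": 0.014, "dz": 0, "ax": 0, "ay": 0, "az": 0, "jaw": 0.0}, {"dx": -0.0614, "dy": 0.014, "dz": 0, "ax": 0, "ay": 0, "az": 0, "jaw": 0.0}, {"dx": -0.0614, "dy": 0.014, "dz": 0, "ax": 0, "ay": 0, "az": 0, "jaw": 0.0}]}}

```text
t: 19.83
tcp_pos: [0.4886, 0.2345, 0.1734]
ee_rot: [0.695, 0.029, 0.707, 0.129]
force: [0.4, 0.0, -0.7]
gripper_width: 0.0158
```

```bash
python3 chk.py 17
python3 - <<'E'
from workcell import r
from plan import *
t=r.snapshot("top");C=cloud(t)
tk=np.array([.515,-.015,0]);a=np.radians(9.7);T=np.array([[np.cos(a),-np.sin(a),0],[np.sin(a),np.cos(a),0],[0,0,1]])
P=(C-tk)@T;m=(abs(P[...,0])<.07)&(P[...,1]>-.1)&(P[...,1]<.12)&(P[...,2]>.12)&(P[...,2]<.2)
Q=P[m];print(len(Q),Q[:,1].min(),Q[Q[:,1]<Q[:,1].min()+.008].mean(0),Q[:,0].min(),Q[:,0].max())
n=r.snapshot("scene");cv2.imwrite("pics/sfull.png",n["image"][:,:,::-1])
for c in("top","scene"):print([(d["point"],d["confidence"]) for d in r.look_for("spatula_tip",c)],[(d["point"],d["confidence"]) for d in r.look_for("lid",c)])
print(r.sense()["joint_velocities"].round(4))
E
```

```text
19.8833 [0.48857694 0.2344869  0.17335926] [-0.38935515  0.15807571 -0.03794814] [-0.28414779  0.02777447  0.09334083] 0.01573073259980811 [-0.71  0.32  0.42  1.9  -0.43  0.96  0.08]
[[-0.033 -0.138  0.99 ]
 [ 0.219  0.965  0.142]
 [-0.975  0.222 -0.002]]
[[-0.0284, 0.0544, 0.0008], [0.1779, 0.0045, 0.001], [-0.0295, 0.0396, 0.0008], [-0.029, 0.0316, 0.0008], [-0.0286, 0.0234, 0.0008], [-0.0287, 0.015, 0.0008], [-0.0288, 0.0065, 0.0008]]
end [0.0173 0.2975 0.2052]
tip low [0.0101 0.0294 0.1442]
tip up [0.0101 0.0274 0.1529]
513 0.03519964486032116 [0.00971383 0.0393907  0.15017626] -0.012763958823831788 0.03432407945994902
[([0.5064, 0.0749, 0.1669], 0.83)] []
[([0.4999, 0.0804, 0.1663], 0.73), ([0.4776, -0.0593, 0.0779], 0.32)] [([0.4422, -0.4031, 0.0718], 0.86), ([0.4846, -0.0614, 0.0741], 0.57)]
[ 0.0005 -0.0004  0.0008  0.0008  0.001   0.0003  0.0006]
```

View pics/sfull.png

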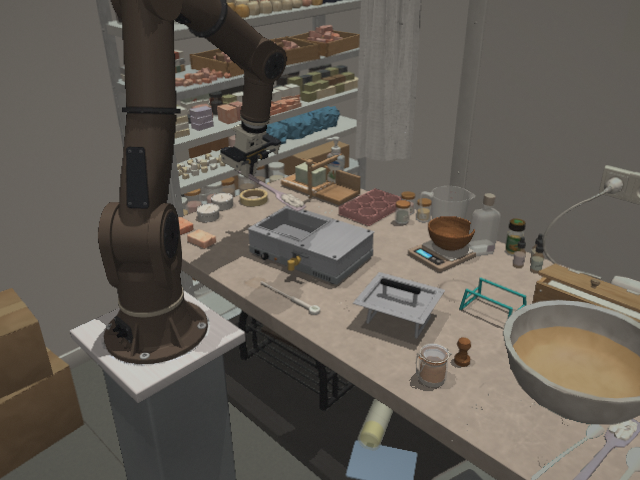

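View pics/t17.png

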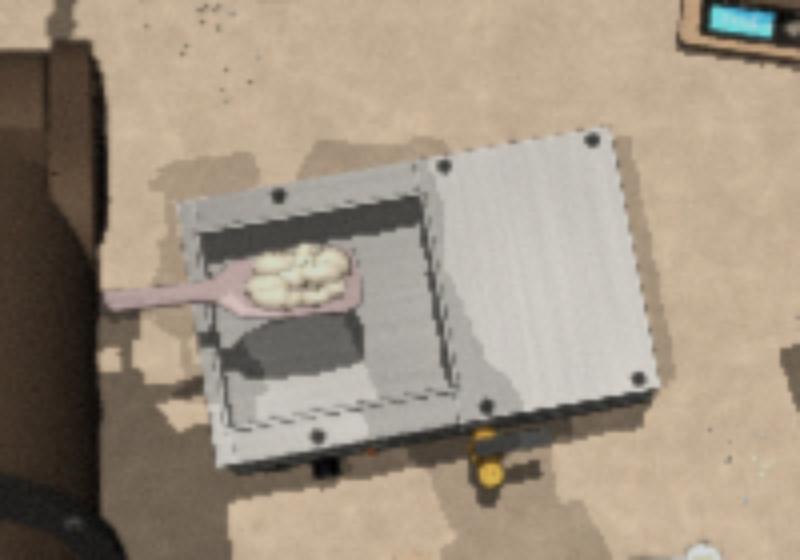

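The top and scene views show the blade over the hatch, with its tip at (360,300) in the top crop. The lid is level on the grey rest at (400,300), and the arm is still. I'll hand it in.

```bash
python3 -c "
from workcell import r
print(r.sign_off()); print(r.sense()['t'])"
```

```text
the job is handed in; nothing more can be done
None
the job is handed in; nothing more can be done
```

I set the lid on the grey wire rest and let go of it. Then I gripped the spatula by its handle, tilted it about 13° and drew it out handle first. I handed the job in at about 20 s; no verdict was reported.

**Last checks**
- **Lid:** it sits level on the rest. Its middle is about 4 mm from the rest's middle by the wrist camera, and the cameras disagree by about that much. The scene camera still saw it on the rest at the end.
- **Spatula:** it is held still, with about 15.7 mm between the jaws (the handle is nominally 18 mm wide), and it did not slip. The blade end is over the opening. Its lowest point is about 48 to 51 mm above the hatch lip, by the arm's pose and the top camera's depth.
- **Forces:** I saw no contact with the hatch edges, and the tool force read at most about 1.6 N while drawing it out.
- **Bench:** I saw nothing else moved in the last pictures.

**What went wrong or disagreed**
- **First spatula grasp:** it closed on air, because the real finger tips sit about 21 mm behind the reported TCP. I measured this with the wrist camera, reopened, went lower and gripped the handle.
- **First move call:** it was refused because some fields were missing from its rows.
- **Lid slope fit:** one early fit wrongly showed a slope. Rereading the depths gave a flat pan at about 62 mm.
- **Spatula tip network:** it reported points on the blade about 35 to 45 mm from the tip position the other checks gave, so I did not use it.

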